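# Set the height stop to the pattern strip and load the parts tray

## Task

Set up the height gauge for this batch: take the long wooden strip out of the shallow aluminium tray, lay it flat on the gauge's bed under the stop rod, lower the rod until it just touches the strip, and then lock it by pressing the clamp lever fully down. Slide the strip out without disturbing the setting, lay it flat in its long bay in that tray again, and lay every short wooden blank (they lie about on the bench, and one may have been left on the gauge's bed) flat in a short bay of its own, lengthwise in the bay; leave everything else on the bench where it is.

Things in the scene. Friction and masses are not known exactly. Their poses are not given: they have to be found in the camera images.
- gauge: height-stop gauge, fixed: dark steel base, x -35 to +85, y -60 to +130 mm, its top (the bed) 12 mm over the bench; column (radius 14) at x = +60; grey head x -25 to +83, 48 mm wide, z 85 to 120 mm, carries the vertical stop rod. Origin on the rod's axis at bench height, z up. A part lies along y on the bed and goes in and out at the +y end; clamp lever on the -y side
- stop_rod (a joint): the stop rod's slide, 0 (top) to 0.050 m; grows as the rod goes down: its foot is 66 mm minus this above the bench. It starts within 12 mm of the top, stays where it is left and takes about 8 N to slide, whether or not the lever is down; push it down on its knob
- stop_foot (a point): centre of the flat underside of the rod's foot, a disc 20 mm across
- stop_knob (a point): centre of the top of the rod's black knob, 32 mm across and 22 mm high; 128 mm above the foot
- clamp_lever (a joint): clamp lever's hinge, rad: 0 raised (52 degrees above level, loose; it starts within 0.1 of it), 0.9 level (fully locked); it stays where it is left and takes about 2 to 3 N at the ball. Only the angle counts as locking
- lever_ball (a point): centre of the black ball (20 mm across) at the end of the clamp lever. The lever's pivot is at x = -12, y = -36, z = 102.5 mm of the gauge; the ball is 62 mm from it on the -y side and comes down in the gauge's y-z plane as the lever is pressed
- tray: shallow aluminium parts tray, 167 x 218 mm, fixed to the bench; origin at its centre at bench height, z up. Floor 4 mm thick; ribs and rim 5 mm thick, rising to 11 mm above the bench (7 mm above the tray's floor). One long bay lies along y at the -x side, three short bays lie side by side along x at the +x side
- bay_long (a point): centre of the floor of the long bay, 50 mm (x) by 208 mm (y), axes as the tray; the strip lies along y in it
- bay_0 (a point): centre of the floor of a short bay, 102 mm (x) by 66 mm (y), axes as the tray; a blank lies along x in it. It is the one at the tray's +y side
- bay_1 (a point): the same, the middle short bay
- bay_2 (a point): the same, the short bay at the tray's -y side
- strip: long pine strip, 38 (x) x 190 (y) x 19 (z) mm, the pattern piece, 66 g; origin at the centre of its underside, z up. At the start it lies in the tray's long bay
- blank_0: short pine blank, 55 (x) x 90 (y) x 18 (z) mm, about 43 g; origin at the centre of its underside, z up; starts flat on the bench in front of the gauge and tray. Two or three blanks of the four are present (the others read None at all times)
- blank_1: short pine blank, 55 (x) x 90 (y) x 18 (z) mm, about 43 g; origin at the centre of its underside, z up; starts flat on the bench in front of the gauge and tray. Two or three blanks of the four are present (the others read None at all times)
- blank_2: short pine blank, 55 (x) x 90 (y) x 18 (z) mm, about 43 g; origin at the centre of its underside, z up; starts flat on the bench in front of the gauge and tray. Two or three blanks of the four are present (the others read None at all times)
- blank_3: short pine blank, 55 (x) x 90 (y) x 18 (z) mm, about 43 g; origin at the centre of its underside, z up; starts flat on the +y part of the gauge's bed, in the strip's way. Two or three blanks of the four are present (the others read None at all times)
- tape_measure: bystander: yellow tape measure standing at the right, 38 x 106 x 68 mm; origin centre of its underside
- sanding_block: bystander: cork sanding block at the left edge of the work, left of the tray, 60 x 114 x 31 mm
- chuck_key: bystander: T-shaped drill chuck key lying behind, between gauge and tray, 75 x 70 x 24 mm
- screw_tub: bystander: jar of screws behind the tray at the left, 65 mm wide, 86 mm high
There are look-alikes about, which are no part of the job. What is shaped like the blank_1 but black is not meant.

How it is judged:
By the outcome, as a careful person would: the job done as asked, in the order asked, and still so for the second after the job is handed in, with the robot touching nothing.
Of blank_0, blank_1, blank_2, blank_3 only 2 to 3 are there at a start; the rules pass over those that are not, and their reading is None.
At some moment in a run one of blank_0, blank_1, blank_2 may be knocked a few centimetres aside while the robot is not near it.
Once in a run the grip may slacken for a moment while it holds something.
It also fails if it takes over 208 s, if anything falls off the work surface, if the arm or the gripper's body presses on something with over 40 N, if the wrist force passes 120 N, or if a joint passes its speed limit or range.

## Robot

A 7-joint arm with a two-finger parallel gripper is mounted at the origin on a cart in front of the work surface, level with it; the furniture and walls round the work are solid. World frame = base frame: x ahead of the robot, y to its left, z up, the work surface at z = 0. Lengths are in m, angles in rad, forces in N, time in s.
With the tool pointing down it reaches from about 0.4 to 0.85 m from the base axis. Payload 4.4 kg.
Tool frame: the origin (TCP) lies between the finger pads; the fingertips stand 19 mm ahead of it and the grasp point (between the pads) is the TCP; z points along the fingers, y is the line along which they close (so a half turn about z gives the same grasp; the last joint's range is limited). The gripper opens to 94 mm and grips with 3 to 60 N. Pads are 16 mm wide; open, the fingers measure 119 mm over their backs; the gripper's body (75 mm by 177 mm) begins 78 mm behind the grasp point.
Start: joints at [1.055, 0.628, 0.038, 1.517, -0.027, 0.996, -0.02], TCP at [0.283, -0.585, 0.224] pointing down, gripper open.
Joint ranges: [-3.06, 3.06], [-0.37, 2.12], [-1.25, 1.32], [0.18, 2.47], [-1.1, 4.24], [0.23, 1.98], [-2.94, 2.94]. Speed limits (rad/s): [2.57, 2.57, 3.14, 3.14, 3.14, 3.14, 3.14].

## Interface

Orientations are given as a rotation vector (axis times angle).
In Python, from cell import get_obs, snapshot, job_done gives the robot as it stands.
- The arm moves only by the shell command python3 -m jog 'ROWS'. ROWS is JSON, a list of rows, each an object with "claw": the opening, from 0 (shut) to 1 (fully open); "travel": the shift along the tool's x, y, z in cm, a list of three; "turn": the turn about the tool's z in degrees. In form: [{"claw": claw, "travel": [dx, dy, dz], "turn": turn}, ...]. A call has 1 to 20 rows; each row shifts and turns the commanded pose from where the row before left it, along the tool's axes as they then stand; what a row does not reach is not made up. A row lasts 1/8 s, in which the tool goes at most 62.5 mm and 10.7 degrees, less where a joint would pass 70% of its speed; a pose out of reach is approached as far as the arm can. A call with a gripper value outside its range is refused whole. The fingers move at their own pace and stop on an object; the grip force is fixed at half the most. Time passes only in rows, so rows that do not move let the fingers close. It gives the time, the measured TCP pose, the force, the opening and the grip force at its end, in the units of the state.
- get_obs(): the state, without advancing time (a new reading comes with each control period).
- snapshot(name): name is "scene" or "top" or "wrist"; returns a dict with "image" (420x560x3 uint8, blue, green, red), "mtx" (3x3 intrinsics, pixels), "extrinsics" (4x4, takes a point from world to camera coordinates); the wrist camera has in their place "hand_eye" (4x4, takes a point from camera to tool coordinates, whose origin is the TCP and whose axes are the flange's). Camera axes: x right, y down, z forward; pixel columns grow to the right and rows downward; lengths in m; the calibration is good to about 2 mm. A picture is of the moment at which its call begins: read the wrist's pose just before it. There is no depth.
- job_done(): hands the job in; it is judged then, once.
The state is a dict: "t": time; "joints": joint angles; "joint_velocities": joint speeds; "effort": joint torques, N m; "eef_pos": TCP position; "orientation": TCP orientation; "contact_force": force on the tool from outside, world axes, zero at the start; "moment": the same for the moment, N m; "width": opening from 0.0 (shut) to 1.0 (fully open); "grip_force": force on a finger pad.
Only numpy, scipy, OpenCV 4.12 (cv2) and the standard library are available. Lean on these libraries where they do the work, as an engineer would, in place of code of your own. Each camera call takes 0.05 s, during which the arm holds its last target. There are 200 camera calls.

## Working session

There is one attempt and no reset: what is moved stays moved. The work goes in short steps, Python scripts to look and compute and a shell command to move; the robot and the scene stay as the last step left them, time stands still between calls to the robot, and variables do not carry over. Pictures are saved under pics/ and viewed, at most 14 in all, crops included, and the job is handed in when it is done.

```bash
ls; mkdir -p pics
python3 - <<'E'
from cell import get_obs,snapshot
import cv2,numpy as np
o=get_obs();print({k:(np.round(v,3).tolist() if v is not None else None) for k,v in o.items()})
for n in("scene","top","wrist"):
    s=snapshot(n);cv2.imwrite(f"pics/{n}0.png",s["image"])
    np.set_printoptions(precision=4,suppress=True)
    print(n,s["mtx"].tolist() if hasattr(s["mtx"],'tolist') else s["mtx"]);print(s.get("extrinsics",s.get("hand_eye")))
E
```

```text
pics
{'t': 0.0, 'joints': [1.055, 0.629, 0.038, 1.518, -0.027, 0.996, -0.02], 'joint_velocities': [0.0, -0.0, 0.001, -0.001, -0.0, -0.001, -0.0], 'effort': [-0.001, -54.972, 1.144, -18.663, -0.052, 0.024, 0.0], 'eef_pos': [0.282, -0.585, 0.224], 'orientation': [-3.061, -0.7, 0.001], 'contact_force': [-0.247, -0.429, -0.27], 'moment': [-0.029, -0.051, 0.05], 'grip_force': 0.0, 'width': 1.0}
scene [[469.5306627044055, 0.0, 280.8156957876573], [0.0, 469.5306627044055, 212.82504907228588], [0.0, 0.0, 1.0]]
[[-0.5651 -0.8249 -0.0112  0.4465]
 [-0.4279  0.3046 -0.8509  0.3033]
 [ 0.7054 -0.4761 -0.5251  1.1663]
 [ 0.      0.      0.      1.    ]]
top [[450.99958980881814, 0.0, 284.3155175148135], [0.0, 450.99958980881814, 204.32510593443718], [0.0, 0.0, 1.0]]
[[-0.0157 -0.9999  0.0046  0.1855]
 [-0.9874  0.0148 -0.1576  0.5235]
 [ 0.1575 -0.007  -0.9875  1.4216]
 [ 0.      0.      0.      1.    ]]
wrist [[300.8059119413846, 0.0, 282.3371029004427], [0.0, 300.8059119413846, 213.24333805444638], [0.0, 0.0, 1.0]]
[[-0.0002 -0.9733 -0.2296  0.0659]
 [ 1.     -0.0001 -0.0006  0.0008]
 [ 0.0006 -0.2296  0.9733 -0.1608]
 [ 0.      0.      0.      1.    ]]
```

View pics/top0.png

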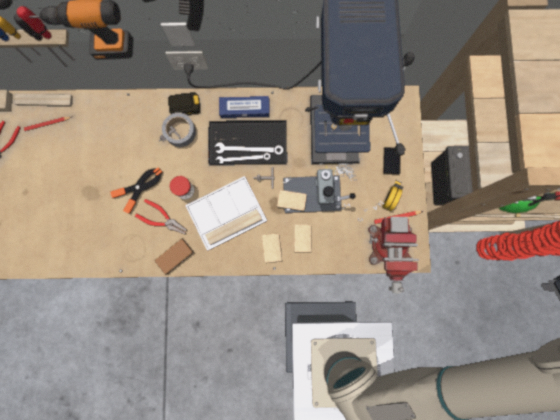

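View pics/scene0.png

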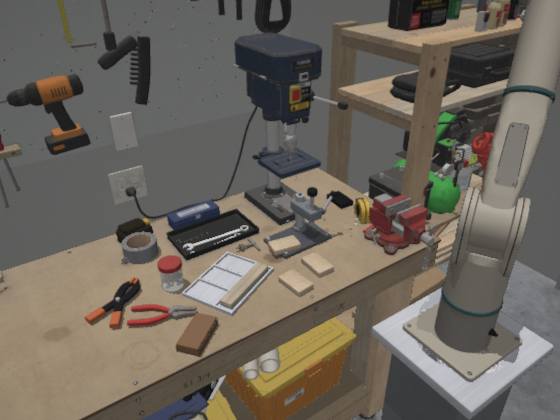

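The top view shows the tray around (228,212) with the strip from (208,243) to (258,212) in its near bay. The gauge is around (315,192) with a blank on its bed at (292,200). Two more blanks lie on the bench at (272,248) and (303,238). The scene view agrees.

```bash
cat > h.py <<'E'
import cv2,numpy as np
from scipy.spatial.transform import Rotation as R
from cell import get_obs,snapshot
np.set_printoptions(precision=4,suppress=True)
def cam(n):
    """image, K, T world->cam"""
    o=get_obs(); s=snapshot(n); K=np.array(s["mtx"])
    if n!="wrist": return s["image"],K,np.array(s["extrinsics"])
    W=np.eye(4); W[:3,:3]=R.from_rotvec(o["orientation"]).as_matrix(); W[:3,3]=o["eef_pos"]
    return s["image"],K,np.linalg.inv(W@np.array(s["hand_eye"]))
def ray(px,K,T):
    c=-T[:3,:3].T@T[:3,3]
    d=np.linalg.solve(K,np.r_[px,1.]); d=T[:3,:3].T@d
    return c,d/np.linalg.norm(d)
def onz(px,z,K,T):
    c,d=ray(px,K,T); return c+d*(z-c[2])/d[2]
def tri(views):
    """views: list of (px,K,T) -> least-squares point, residual"""
    A=np.zeros((3,3));b=np.zeros(3)
    for px,K,T in views:
        c,d=ray(px,K,T);P=np.eye(3)-np.outer(d,d);A+=P;b+=P@c
    p=np.linalg.solve(A,b); return p
def proj(p,K,T):
    q=K@(T[:3,:3]@np.array(p)+T[:3,3]); return q[:2]/q[2]
def pine(im,lo=(12,25,150),hi=(28,140,255),amin=150):
    m=cv2.inRange(cv2.cvtColor(im,cv2.COLOR_BGR2HSV),lo,hi)
    m=cv2.morphologyEx(m,cv2.MORPH_OPEN,np.ones((3,3)))
    cs,_=cv2.findContours(m,cv2.RETR_EXTERNAL,cv2.CHAIN_APPROX_NONE)
    return [c for c in cs if cv2.contourArea(c)>amin]
def tool(delta):
    """world shift (m) -> tool-axes cm"""
    return R.from_rotvec(get_obs()["orientation"]).as_matrix().T@np.array(delta)*100
def st():
    o=get_obs();M=R.from_rotvec(o["orientation"]).as_matrix()
    print("t %.2f"%o["t"],"pos",np.array(o["eef_pos"]),"toolx yaw %.1f"%np.degrees(np.arctan2(M[1,0],M[0,0])),"z",M[:,2],"F",np.array(o["contact_force"]),"w %.3f g %.1f"%(o["width"],o["grip_force"]))
E
python3 - <<'E'
from h import *
im,K,T=cam("top")
cv2.imwrite("pics/topz.png",cv2.resize(im[150:280,150:410],None,fx=3,fy=3,interpolation=cv2.INTER_CUBIC))
hsv=cv2.cvtColor(im,cv2.COLOR_BGR2HSV)
for p in [(272,248),(303,238),(292,200),(235,226),(255,260),(200,220),(150,250)]: print(p,hsv[p[1],p[0]],onz(p,0.0,K,T))
st()
E
```

```text
(272, 248) [ 21  61 230] [0.3882 0.2198 0.    ]
(303, 238) [ 21  60 231] [0.4195 0.1173 0.    ]
(292, 200) [ 21  58 233] [0.5471 0.1512 0.    ]
(235, 226) [ 17  57 209] [0.4627 0.3414 0.    ]
(255, 260) [ 16  79 194] [0.3499 0.2759 0.    ]
(200, 220) [150   2 238] [0.4844 0.4574 0.    ]
(150, 250) [ 17  77 206] [0.3878 0.6197 0.    ]
t 0.20 pos [ 0.2825 -0.585   0.2239] toolx yaw 25.8 z [-0.0005  0.001  -1.    ] F [-0.5669  0.27   -0.2695] w 1.000 g 0.0
```

View pics/topz.png

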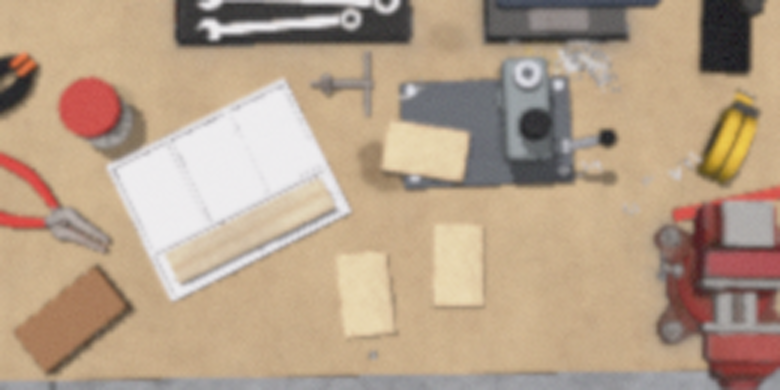

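Crop: tray corners are at (110,165), (285,80), (350,212) and (172,300), with the strip in its near bay. There are pine blanks at (365,293) and (458,265), and one on the bed at (425,150). The gauge head is at (527,110), its knob at (535,125), and the lever ball at (607,137). Next I'll raise the arm, turn it to yaw 90 and swing it over the work.

```bash
python3 -m jog '[{"claw":1,"travel":[0,0,-2],"turn":-9.2},{"claw":1,"travel":[0,0,-2],"turn":-9.2},{"claw":1,"travel":[0,0,-2],"turn":-9.2},{"claw":1,"travel":[0,0,-2],"turn":-9.2},{"claw":1,"travel":[0,0,-2],"turn":-9.2},{"claw":1,"travel":[0,0,-2],"turn":-9.2},{"claw":1,"travel":[0,0,-2],"turn":-9},{"claw":1,"travel":[5,0.8,0],"turn":0},{"claw":1,"travel":[5,0.8,0],"turn":0},{"claw":1,"travel":[5,0.8,0],"turn":0},{"claw":1,"travel":[5,0.8,0],"turn":0},{"claw":1,"travel":[5,0.8,0],"turn":0},{"claw":1,"travel":[5,0.8,0],"turn":0},{"claw":1,"travel":[5,0.8,0],"turn":0},{"claw":1,"travel":[5,0.8,0],"turn":0},{"claw":1,"travel":[5,0.8,0],"turn":0}]'; python3 -c "from h import *;st()"
```

```text
t: 2.2
eef_pos: [0.3548, -0.1338, 0.3646]
orientation: [2.222, 2.22, -0.0]
contact_force: [0.9, -0.7, 0.3]
width: 1.001
grip_force: 0.0
t 2.20 pos [ 0.3548 -0.1338  0.3646] toolx yaw 90.0 z [ 0.0005 -0.0005 -1.    ] F [ 0.8578 -0.6986  0.2682] w 1.001 g 0.0
```

```bash
python3 -m jog '[{"claw":1,"travel":[5,1.5,0],"turn":0},{"claw":1,"travel":[5,1.5,0],"turn":0},{"claw":1,"travel":[5,1.5,0],"turn":0},{"claw":1,"travel":[5,1.5,0],"turn":0},{"claw":1,"travel":[4,1,0],"turn":0},{"claw":1,"travel":[0,0,0],"turn":0},{"claw":1,"travel":[0,0,0],"turn":0}]'
python3 - <<'E'
from h import *
import pickle
st();v=cam("wrist");cv2.imwrite("pics/w1.png",v[0]);pickle.dump(v,open("w1.pkl","wb"))
E
python3 -m jog '[{"claw":1,"travel":[5,1,0],"turn":0},{"claw":1,"travel":[5,1,0],"turn":0},{"claw":1,"travel":[5,1,0],"turn":0},{"claw":1,"travel":[0,0,0],"turn":0},{"claw":1,"travel":[0,0,0],"turn":0}]'
python3 - <<'E'
from h import *
import pickle
st();v=cam("wrist");cv2.imwrite("pics/w2.png",v[0]);pickle.dump(v,open("w2.pkl","wb"))
E
```

```text
t: 3.08
eef_pos: [0.4247, 0.1037, 0.3642]
orientation: [2.222, 2.22, -0.002]
contact_force: [0.4, -0.8, 0.9]
width: 1.003
grip_force: 0.0
t 3.08 pos [0.4247 0.1037 0.3642] toolx yaw 89.9 z [-0.0007 -0.0009 -1.    ] F [ 0.3822 -0.8024  0.9305] w 1.003 g 0.0
t: 3.75
eef_pos: [0.4553, 0.2526, 0.3642]
orientation: [2.224, 2.218, -0.002]
contact_force: [0.2, -0.2, 0.6]
width: 1.001
grip_force: 0.0
t 3.75 pos [0.4553 0.2526 0.3642] toolx yaw 89.9 z [-0.0004 -0.0018 -1.    ] F [ 0.2188 -0.176   0.6437] w 1.001 g 0.0
```

View pics/w1.png

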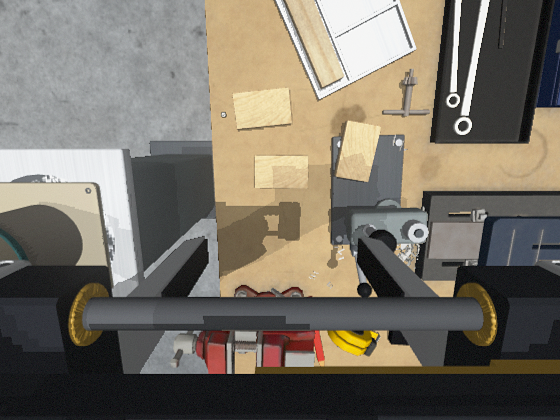

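View pics/w2.png

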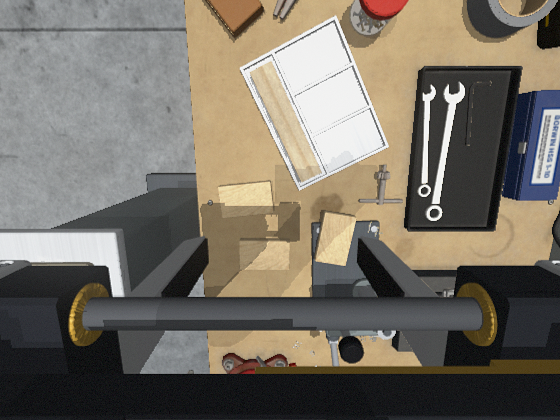

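w1 shows the blanks at (262,108) and (281,171), the bed blank at (358,151), and the gauge's +y corners at (332,135) and (403,135). w2 shows the whole tray, with corners (243,66), (336,18), (387,147), (299,188) and the strip in its long bay. Next I'll measure by masks.

```bash
cat > meas.py <<'E'
from h import *
def quads(im,mask,amin):
    out=[]
    mask=cv2.morphologyEx(mask,cv2.MORPH_OPEN,np.ones((3,3)))
    cs,_=cv2.findContours(mask,cv2.RETR_EXTERNAL,cv2.CHAIN_APPROX_NONE)
    for c in cs:
        if cv2.contourArea(c)>amin: out.append((cv2.minAreaRect(c),c))
    return out
def woodmask(im):
    h=cv2.cvtColor(im,cv2.COLOR_BGR2HSV)
    return cv2.inRange(h,(18,30,190),(27,110,255))
def rect(c,z,K,T):
    """contour->world rectangle on plane z: centre, long-axis yaw deg, sizes mm"""
    P=np.array([onz(p[0],z,K,T)[:2] for p in c])*1000
    (cx,cy),(w,h),a=cv2.minAreaRect(P.astype(np.float32))
    if w<h: w,h,a=h,w,a+90
    return np.array([cx,cy])/1000,(a+90)%180-90,(w,h)
E
python3 - <<'E'
from meas import *
import pickle
C={}
for n in("w1","w2"):
    im,K,T=pickle.load(open(n+".pkl","rb")); im2=im[:285]
    m=woodmask(im2)
    h=cv2.cvtColor(im,cv2.COLOR_BGR2HSV)
    print(n,[h[y,x].tolist() for x,y in ([(262,108),(281,171),(358,151),(320,60),(300,125)] if n=="w1" else [(245,195),(336,240),(280,120),(230,150)])])
    for r,c in quads(im2,m,700):
        print(n,np.round(r[0]),np.round(r[1]),round(r[2]),"z.018",*rect(c,.018,K,T))
    w=cv2.inRange(h[:285],(0,0,150),(180,22,255))
    w=cv2.morphologyEx(w,cv2.MORPH_CLOSE,np.ones((7,7)))
    for r,c in quads(im2,w,4000):
        print(n,"white",np.round(r[0]),np.round(r[1]),*rect(c,.011,K,T))
E
```

```text
w1 [[22, 67, 243], [20, 74, 227], [22, 68, 241], [21, 52, 229], [18, 93, 212]]
w1 [289. 247.] [ 74. 138.] 90 z.018 [ 0.4364 -0.0144] -0.029815673828125 (253.03134155273438, 139.046142578125)
w1 [ 50. 204.] [41. 99.] 90 z.018 [0.0246 0.0754] -8.281837463378906 (169.94577026367188, 72.05072784423828)
w1 [545. 149.] [32. 72.] 4 z.018 [0.8603 0.1552] -85.19375324249268 (122.72476196289062, 55.14655685424805)
w1 [316.  38.] [93. 26.] 67 z.018 [0.4752 0.3223] -64.44511795043945 (132.96112060546875, 37.46437072753906)
w1 [372. 103.] [206. 334.] 90 z.018 [0.5799 0.2181] -0.09357452392578125 (541.7817993164062, 312.0586853027344)
w1 white [349.  27.] [107. 113.] [0.5236 0.3436] 26.14480972290039 (166.79559326171875, 155.93104553222656)
w1 white [106. 142.] [284. 211.] [0.1283 0.1624] 77.74789428710938 (496.0803527832031, 342.90008544921875)
w2 [[22, 77, 235], [23, 70, 239], [20, 58, 206], [18, 93, 197]]
w2 [268. 255.] [28. 42.] 90 z.018 [0.4287 0.1209] -0.13692474365234375 (75.89686584472656, 53.29434585571289)
w2 [458. 248.] [31. 97.] 90 z.018 [0.768  0.1342] -0.13806915283203125 (168.11636352539062, 58.263729095458984)
w2 [357. 234.] [55. 91.] 78 z.018 [0.5852 0.158 ] 12.07464599609375 (156.24061584472656, 102.18839263916016)
w2 [525. 233.] [53. 60.] 1 z.018 [0.8727 0.1606] 88.46631622314453 (110.39115905761719, 91.58601379394531)
w2 [286. 121.] [122.  24.] 65 z.018 [0.4623 0.3467] -64.14130210876465 (191.2253875732422, 37.618370056152344)
w2 [411.  79.] [134. 211.] 42 z.018 [0.6544 0.4052] 51.65696334838867 (310.5954895019531, 216.0950469970703)
w2 [268. 102.] [167. 205.] 0 z.018 [0.4344 0.3678] 89.82106018066406 (310.3988342285156, 248.7412567138672)
w2 white [317. 103.] [142. 110.] [0.5101 0.3716] -63.78776168823242 (217.81417846679688, 166.96673583984375)
w2 white [ 97. 142.] [195. 284.] [0.1493 0.3091] 77.61345672607422 (490.9191589355469, 324.1571350097656)
```

Run:
```python
from meas import *
import pickle
V={n:pickle.load(open(n+".pkl","rb")) for n in("w1","w2")}
boxes={"w1":{"A":(225,80,300,135),"B":(246,148,316,195),"C":(328,112,390,190)},"w2":{"A":(210,172,280,215),"C":(308,205,362,272),"S":(240,55,330,190)}}
for n,(im,K,T) in V.items():
    h=cv2.cvtColor(im,cv2.COLOR_BGR2HSV)
    m=cv2.inRange(h,(19,30,150),(30,86,255))
    for k,(x0,y0,x1,y1) in boxes[n].items():
        mm=np.zeros_like(m);mm[y0:y1,x0:x1]=m[y0:y1,x0:x1]
        mm=cv2.morphologyEx(cv2.morphologyEx(mm,cv2.MORPH_CLOSE,np.ones((3,3))),cv2.MORPH_OPEN,np.ones((3,3)))
        c=max(cv2.findContours(mm,0,1)[0],key=cv2.contourArea)
        r=cv2.minAreaRect(c)
        z={"C":.030,"S":.023}.get(k,.018)
        print(n,k,np.round(r[0],1),*rect(c,z,K,T)); V[(n,k)]=r[0]
for k in"AC":
    print(k,"tri",tri([(V[(n,k)],)+V[n][1:] for n in("w1","w2")]))
im,K,T=V["w1"];h=cv2.cvtColor(im,cv2.COLOR_BGR2HSV)
print([h[y,x].tolist() for x,y in[(345,200),(390,165),(340,240),(350,140)]])
g=im[105:275,310:450].copy()
a=cv2.resize(g,None,fx=3.5,fy=3.5,interpolation=cv2.INTER_CUBIC)
g2=V["w2"][0][180:380,290:430]
b=cv2.resize(g2,(int(140*2.975),595))
cv2.imwrite("pics/g.png",np.hstack([a[:595,:],b])[:,:800]);print(a.shape,b.shape)
```

```text
w1 A [262.9 107.6] [0.393  0.2226] 5.416199684143066 (92.35662841796875, 55.61768341064453)
w1 B [281.5 171.5] [0.4227 0.1207] -1.2618255615234375 (88.15058898925781, 55.02519226074219)
w1 C [357.9 150.6] [0.5459 0.1549] 80.06101989746094 (90.10733795166016, 55.220767974853516)Traceback (most recent call last):
  File "<stdin>", line 5, in <module>
RuntimeError: dictionary changed size during iteration
```

Run:
```python
from meas import *
import pickle
V={n:pickle.load(open(n+".pkl","rb")) for n in("w1","w2")}
D={}
boxes={"w1":{"A":(225,80,300,135),"C":(328,112,390,190)},"w2":{"A":(210,172,280,215),"C":(308,205,362,272),"S":(240,55,330,190)}}
for n,(im,K,T) in V.items():
    m=cv2.inRange(cv2.cvtColor(im,cv2.COLOR_BGR2HSV),(19,30,150),(30,86,255))
    for k,(x0,y0,x1,y1) in boxes[n].items():
        mm=np.zeros_like(m);mm[y0:y1,x0:x1]=m[y0:y1,x0:x1]
        mm=cv2.morphologyEx(cv2.morphologyEx(mm,cv2.MORPH_CLOSE,np.ones((3,3))),cv2.MORPH_OPEN,np.ones((3,3)))
        c=max(cv2.findContours(mm,0,1)[0],key=cv2.contourArea); r=cv2.minAreaRect(c)
        print(n,k,np.round(r[0],1),*rect(c,{"C":.030,"S":.023}.get(k,.018),K,T)); D[n,k]=r[0]
for k in"AC": print(k,"tri",tri([(D[n,k],)+V[n][1:] for n in("w1","w2")]))
a=cv2.resize(V["w1"][0][105:275,310:440],None,fx=3.5,fy=3.5,interpolation=cv2.INTER_CUBIC)
b=cv2.resize(V["w2"][0][205:375,300:400],None,fx=3.4,fy=3.5,interpolation=cv2.INTER_CUBIC)
print(a.shape,b.shape);cv2.imwrite("pics/g.png",np.hstack([a,b])[:,:800])
```

```text
w1 A [262.9 107.6] [0.393  0.2226] 5.416199684143066 (92.35662841796875, 55.61768341064453)
w1 C [357.9 150.6] [0.5459 0.1549] 80.06101989746094 (90.10733795166016, 55.220767974853516)
w2 A [251.2 196.8] [0.4015 0.2265] 12.780618667602539 (111.22740936279297, 59.72471618652344)
w2 C [335.4 238.8] [0.5462 0.1545] 80.61931610107422 (90.50420379638672, 54.702274322509766)
w2 S [285.  121.7] [0.4619 0.3462] -64.35819053649902 (189.421630859375, 37.56432342529297)
A tri [0.3962 0.2243 0.0005]
C tri [0.5461 0.1558 0.0313]
(595, 455, 3) (595, 340, 3)
```

View pics/g.png

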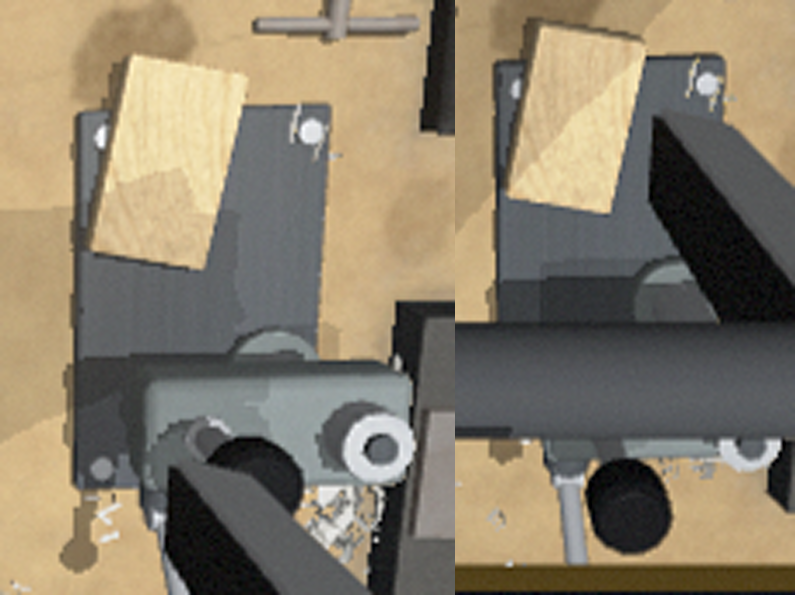

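The crop shows the bed's corners: +y/-x at (75,113), +y/+x at (330,103) and -y/-x at (75,487). The blank lies skewed across the +y half.

Run:
```python
from meas import *
import pickle
im,K,T=pickle.load(open("w1.pkl","rb"))
P=[onz((310+x/3.5,105+y/3.5),.012,K,T) for x,y in[(75,113),(330,103),(75,487)]]
a,b,c=P
print(P,np.linalg.norm(a-b),np.linalg.norm(a-c))
d=a-c;e=b-a
y1=np.degrees(np.arctan2(-d[0],d[1]));y2=np.degrees(np.arctan2(e[1],e[0]));print("yaws",y1,y2)
for yaw in(y1,(y1+y2)/2):
    Rz=R.from_euler('z',yaw,degrees=True).as_matrix()
    for p,q in zip(P,[(-.035,.13,.012),(.085,.13,.012),(-.035,-.06,.012)]): print(yaw,p-Rz@np.array(q))
o=get_obs();print(np.array(o["eef_pos"]))
```

```text
[array([0.5057, 0.1769, 0.012 ]), array([0.6256, 0.1814, 0.012 ]), array([ 0.5124, -0.0091,  0.012 ])] 0.12006238040668513 0.18617464904531858
yaws 2.082717560264936 2.115147449888277
2.082717560264936 [0.5454 0.0483 0.    ]
2.082717560264936 [0.5454 0.0484 0.    ]
2.082717560264936 [0.5452 0.0521 0.    ]
2.098932505076607 [0.5454 0.0483 0.    ]
2.098932505076607 [0.5455 0.0484 0.    ]
2.098932505076607 [0.5452 0.0521 0.    ]
[0.4554 0.2522 0.3643]
```

Gauge origin is about (0.545, 0.049) at yaw 2.1°. The tray centre is (0.510, 0.372) at yaw 26.2°, and all sizes and heights agree with the text. Next I'll grasp the bed blank.

```bash
python3 -m jog '[{"claw":1,"travel":[-3.3,3,0],"turn":0},{"claw":1,"travel":[-3.2,3,0],"turn":0},{"claw":1,"travel":[-3.2,3.1,0],"turn":0},{"claw":1,"travel":[0,0,-0.0],"turn":9.6},{"claw":1,"travel":[0,0,5],"turn":0},{"claw":1,"travel":[0,0,5],"turn":0},{"claw":1,"travel":[0,0,5],"turn":0},{"claw":1,"travel":[0,0,5],"turn":0},{"claw":1,"travel":[0,0,0],"turn":0},{"claw":1,"travel":[0,0,0],"turn":0}]'
python3 - <<'E'
from meas import *
import pickle
st();v=cam("wrist");cv2.imwrite("pics/w3.png",v[0]);pickle.dump(v,open("w3.pkl","wb"))
E
```

```text
t: 5.05
eef_pos: [0.5472, 0.157, 0.1664]
orientation: [2.401, 2.024, 0.004]
contact_force: [-0.5, -0.2, 0.4]
width: 1.001
grip_force: 0.0
t 5.05 pos [0.5472 0.157  0.1664] toolx yaw 80.3 z [ 0.0025  0.0006 -1.    ] F [-0.5136 -0.1772  0.3925] w 1.001 g 0.0
```

View pics/w3.png

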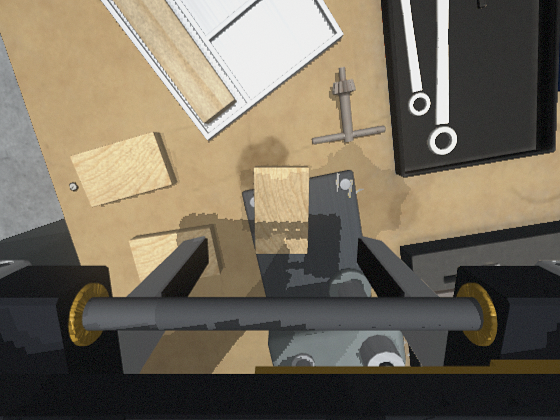

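The blank sits squarely between the fingers at (281,210), so I'll descend, grip and lift.

```bash
python3 -m jog '[{"claw":1,"travel":[0,0,5],"turn":0},{"claw":1,"travel":[0,0,5],"turn":0},{"claw":1,"travel":[0,0,2.6],"turn":0},{"claw":1,"travel":[0,0,0],"turn":0},{"claw":0.3,"travel":[0,0,0],"turn":0},{"claw":0.3,"travel":[0,0,0],"turn":0},{"claw":0.3,"travel":[0,0,0],"turn":0},{"claw":0.3,"travel":[0,0,0],"turn":0},{"claw":0.3,"travel":[0,0,0],"turn":0},{"claw":0.3,"travel":[0,0,0],"turn":0}]'; python3 -m jog '[{"claw":0.3,"travel":[0,0,-2],"turn":0},{"claw":0.3,"travel":[0,0,-3],"turn":0},{"claw":0.3,"travel":[0,0,-3],"turn":0},{"claw":0.3,"travel":[0,0,0],"turn":0}]'; python3 -c "from h import *;st()"
```

```text
t: 6.35
eef_pos: [0.5463, 0.1575, 0.0389]
orientation: [2.4, 2.027, 0.001]
contact_force: [-0.9, -0.8, 4.9]
width: 0.583
grip_force: 30.0
t: 6.85
eef_pos: [0.5473, 0.1582, 0.1201]
orientation: [2.399, 2.026, 0.006]
contact_force: [1.3, 0.4, -0.1]
width: 0.578
grip_force: 30.0
t 6.85 pos [0.5473 0.1582 0.1201] toolx yaw 80.4 z [ 0.0036  0.0015 -1.    ] F [ 1.3058  0.3525 -0.0831] w 0.578 g 30.0
```

```bash
python3 -m jog '[{"claw":0.3,"travel":[4.7,-1.52,0],"turn":0},{"claw":0.3,"travel":[4.7,-1.52,0],"turn":0},{"claw":0.3,"travel":[4.7,-1.52,0],"turn":0},{"claw":0.3,"travel":[4.7,-1.52,0],"turn":0},{"claw":0.3,"travel":[4.7,-1.52,0],"turn":0},{"claw":0.3,"travel":[4.7,-1.52,0],"turn":0},{"claw":0.3,"travel":[0,0,0],"turn":9},{"claw":0.3,"travel":[0,0,0],"turn":9},{"claw":0.3,"travel":[0,0,0],"turn":9},{"claw":0.3,"travel":[0,0,0],"turn":9},{"claw":0.3,"travel":[0,0,0],"turn":9},{"claw":0.3,"travel":[0,0,0],"turn":9.2},{"claw":0.3,"travel":[0,0,0],"turn":0},{"claw":0.3,"travel":[0,0,0],"turn":0}]'
python3 - <<'E'
from meas import *
import pickle
st();v=cam("wrist");cv2.imwrite("pics/w4.png",v[0]);pickle.dump(v,open("w4.pkl","wb"))
print(tool(np.array([.5044,.4517,0.033])-get_obs()["eef_pos"]))
E
```

```text
t: 8.6
eef_pos: [0.5029, 0.4505, 0.1175]
orientation: [3.058, 0.715, -0.002]
contact_force: [-0.5, -0.3, -0.7]
width: 0.587
grip_force: 30.0
t 8.60 pos [0.5029 0.4505 0.1175] toolx yaw 26.3 z [-0.0008 -0.0011 -1.    ] F [-0.4944 -0.3063 -0.7391] w 0.587 g 30.0
[ 0.1833 -0.0467  8.4764]
```

View pics/w4.png

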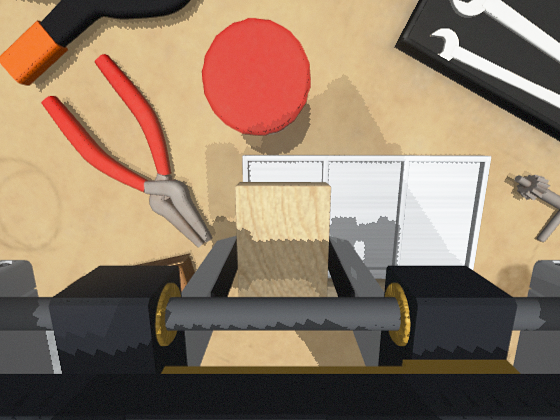

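The held blank at (283,230) lines up with the left (+y) short bay, whose corner is at (245,158). I'll lower it and release.

```bash
python3 -m jog '[{"claw":0.3,"travel":[0.18,0,3],"turn":0},{"claw":0.3,"travel":[0,0,3],"turn":0},{"claw":0.3,"travel":[0,0,1.5],"turn":0},{"claw":0.3,"travel":[0,0,0.95],"turn":0},{"claw":0.3,"travel":[0,0,0],"turn":0}]';python3 -m jog '[{"claw":0.75,"travel":[0,0,0],"turn":0},{"claw":0.75,"travel":[0,0,0],"turn":0},{"claw":0.75,"travel":[0,0,0],"turn":0},{"claw":0.75,"travel":[0,0,-3],"turn":0},{"claw":0.75,"travel":[0,0,-5],"turn":0},{"claw":0.75,"travel":[0,0,-5],"turn":0},{"claw":1,"travel":[-5,0,-5],"turn":0},{"claw":1,"travel":[-5,0,-5],"turn":0},{"claw":1,"travel":[0,0,0],"turn":0},{"claw":1,"travel":[0,0,0],"turn":0}]'
python3 - <<'E'
from meas import *
import pickle
st();v=cam("wrist");cv2.imwrite("pics/w5.png",v[0]);pickle.dump(v,open("w5.pkl","wb"))
E
```

```text
t: 9.28
eef_pos: [0.5049, 0.4516, 0.0338]
orientation: [3.06, 0.712, -0.0]
contact_force: [-0.0, 0.1, -0.5]
width: 0.579
grip_force: 30.0
t: 10.52
eef_pos: [0.4263, 0.4125, 0.2524]
orientation: [3.06, 0.711, 0.002]
contact_force: [-0.0, -0.6, 0.9]
width: 1.003
grip_force: 0.0
t 10.53 pos [0.4263 0.4125 0.2524] toolx yaw 26.1 z [ 0.001   0.0001 -1.    ] F [-0.0035 -0.582   0.8825] w 1.003 g 0.0
```

View pics/w5.png

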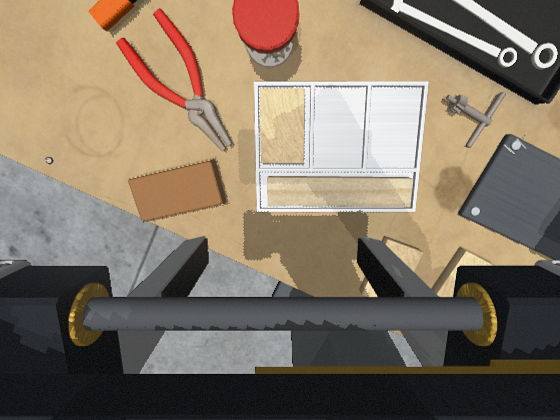

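The blank lies inside its left bay at (282,125). The strip lies at (338,192), the gauge is now empty, and the other two bays are free.

Run:
```python
from meas import *
import pickle
im,K,T=pickle.load(open("w5.pkl","rb"))
m=cv2.inRange(cv2.cvtColor(im,cv2.COLOR_BGR2HSV),(14,28,60),(30,130,255))
mm=np.zeros_like(m);mm[177:209,266:415]=m[177:209,266:415]
mm=cv2.morphologyEx(mm,cv2.MORPH_OPEN,np.ones((3,3)))
c=max(cv2.findContours(mm,0,1)[0],key=cv2.contourArea)
ce,a,s=rect(c,.023,K,T);print(ce,a,s)
st()
for p in [ce,np.array([.4621,.348])]: print(tool(np.r_[p,.033]-get_obs()["eef_pos"]))
```

```text
[0.4623 0.3462] -63.86350059509277 (189.70416259765625, 38.386932373046875)
t 10.57 pos [0.4263 0.4122 0.2514] toolx yaw 26.1 z [-0.0002 -0.0009 -1.    ] F [-0.4682 -0.5067 -0.5358] w 1.004 g 0.0
[ 0.3346  7.4972 21.8504]
[ 0.397   7.325  21.8502]
```

```bash
python3 -m jog '[{"claw":1,"travel":[0.33,3.5,0],"turn":0},{"claw":1,"travel":[0,3.5,0],"turn":0},{"claw":1,"travel":[0,0,1],"turn":-10},{"claw":1,"travel":[0,0,1],"turn":-10},{"claw":1,"travel":[0,0,1],"turn":-10},{"claw":1,"travel":[0,0,1],"turn":-10},{"claw":1,"travel":[0,0,1],"turn":-10},{"claw":1,"travel":[0,0,1],"turn":-10},{"claw":1,"travel":[0,0,1],"turn":-10},{"claw":1,"travel":[0,0,1],"turn":-10},{"claw":1,"travel":[0,0,1],"turn":-10},{"claw":1,"travel":[0,0,4],"turn":0},{"claw":1,"travel":[0,0,4],"turn":0},{"claw":1,"travel":[0,0,0],"turn":0},{"claw":1,"travel":[0,0,0],"turn":0}]'
python3 - <<'E'
from meas import *
st();print(tool(np.array([.4601,.351,.0325])-get_obs()["eef_pos"]))
E
```

```text
t: 12.45
eef_pos: [0.4598, 0.3518, 0.0824]
orientation: [-1.661, -2.666, -0.001]
contact_force: [-0.4, 0.3, 0.4]
width: 1.0
grip_force: 0.0
t 12.45 pos [0.4598 0.3518 0.0824] toolx yaw 116.1 z [-0.0005  0.0007 -1.    ] F [-0.3904  0.3122  0.42  ] w 1.000 g 0.0
[-0.0917 -0.0056  4.993 ]
```

```bash
python3 -m jog '[{"claw":1,"travel":[0,0,3],"turn":0},{"claw":1,"travel":[0,0,2],"turn":0},{"claw":1,"travel":[0,0,0],"turn":0},{"claw":0.1,"travel":[0,0,0],"turn":0},{"claw":0.1,"travel":[0,0,0],"turn":0},{"claw":0.1,"travel":[0,0,0],"turn":0},{"claw":0.1,"travel":[0,0,0],"turn":0},{"claw":0.1,"travel":[0,0,0],"turn":0},{"claw":0.1,"travel":[0,0,0],"turn":0},{"claw":0.1,"travel":[0,0,0],"turn":0}]';python3 -c "from h import *;st()"; python3 -m jog '[{"claw":0.1,"travel":[0,0,-2],"turn":0},{"claw":0.1,"travel":[0,0,-3],"turn":0},{"claw":0.1,"travel":[0,0,-3],"turn":0},{"claw":0.1,"travel":[0,0,0],"turn":0},{"claw":0.1,"travel":[0,0,0],"turn":0}]'
python3 - <<'E'
from meas import *
st()
Rg=R.from_euler('z',2.1,degrees=True).as_matrix();g=np.array([.545,.049,0])
for q in[(0,.22,.06),(0,.083,.043)]: print(g+Rg@np.array(q),tool(g+Rg@np.array(q)-get_obs()["eef_pos"]))
E
```

```text
t: 13.7
eef_pos: [0.4594, 0.3512, 0.0324]
orientation: [1.661, 2.667, -0.0]
contact_force: [0.1, -0.5, -0.2]
width: 0.401
grip_force: 30.0
t 13.70 pos [0.4594 0.3512 0.0324] toolx yaw 116.2 z [ 0.     -0.0001 -1.    ] F [ 0.1142 -0.4669 -0.2226] w 0.401 g 30.0
t: 14.32
eef_pos: [0.4594, 0.3507, 0.1125]
orientation: [1.661, 2.666, -0.001]
contact_force: [0.6, -0.3, -0.8]
width: 0.401
grip_force: 30.0
t 14.32 pos [0.4594 0.3507 0.1125] toolx yaw 116.2 z [ 0.0001 -0.0005 -1.    ] F [ 0.6489 -0.2952 -0.8303] w 0.401 g 30.0
[0.5369 0.2689 0.06  ] [-10.7682   3.354    5.2501]
[0.542  0.1319 0.043 ] [-23.2773  -2.2307   6.9571]
```

```bash
python3 -m jog '[{"claw":0.1,"travel":[-3.6,1.1,0],"turn":0},{"claw":0.1,"travel":[-3.6,1.1,0],"turn":0},{"claw":0.1,"travel":[-3.6,1.1,0],"turn":0},{"claw":0.1,"travel":[0,0,0],"turn":8},{"claw":0.1,"travel":[0,0,0],"turn":8},{"claw":0.1,"travel":[0,0,0],"turn":8.1},{"claw":0.1,"travel":[0,0,3],"turn":0},{"claw":0.1,"travel":[0,0,3],"turn":0},{"claw":0.1,"travel":[0,0,0.5],"turn":0},{"claw":0.1,"travel":[0,0,0],"turn":0},{"claw":0.1,"travel":[0,0,0],"turn":0}]'
python3 - <<'E'
from meas import *
import pickle
st()
v=cam("wrist");cv2.imwrite("pics/w6.png",v[0]);pickle.dump(v,open("w6.pkl","wb"))
im,K,T=v
Rg=R.from_euler('z',2.1,degrees=True).as_matrix();g=np.array([.545,.049,0])
for q in[(0,.083,.045)]: print(g+Rg@np.array(q),tool(g+Rg@np.array(q)-get_obs()["eef_pos"]))
# in-hand strip outline (top at TCP z -9mm)
z=get_obs()["eef_pos"][2]-.0094
m=cv2.inRange(cv2.cvtColor(im,cv2.COLOR_BGR2HSV),(19,30,120),(30,90,255))
c=max(cv2.findContours(cv2.morphologyEx(m,cv2.MORPH_OPEN,np.ones((3,3)))[:290],0,1)[0],key=cv2.contourArea);print(cv2.boundingRect(c),rect(c,z,K,T))
E
```

```text
t: 15.7
eef_pos: [0.5372, 0.2694, 0.0483]
orientation: [2.181, 2.261, 0.002]
contact_force: [0.3, -0.5, -0.9]
width: 0.402
grip_force: 30.0
t 15.70 pos [0.5372 0.2694 0.0483] toolx yaw 92.1 z [ 0.0013  0.0009 -1.    ] F [ 0.3426 -0.4765 -0.8971] w 0.402 g 30.0
[0.542  0.1319 0.045 ] [-13.7451  -0.0272   0.3277]
(283, 97, 35, 133) (array([0.5461, 0.3223]), -85.56230115890503, (73.15335083007812, 18.33959197998047))
```

View pics/w6.png

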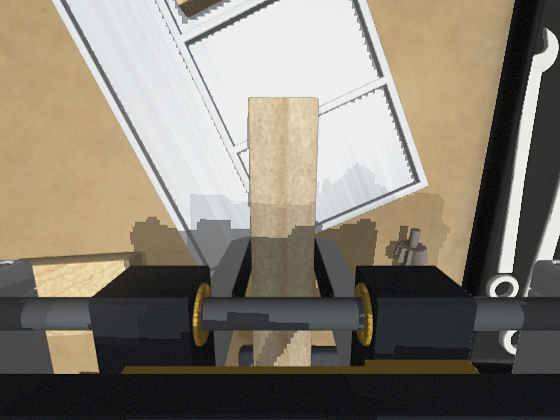

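The strip is held straight and flat, with its +y end at (284,97). Next I'll slide it under the rod.

```bash
python3 -m jog '[{"claw":0.1,"travel":[-2.75,0,0.2],"turn":0},{"claw":0.1,"travel":[-2.75,0,0],"turn":0},{"claw":0.1,"travel":[-2.75,0,0],"turn":0},{"claw":0.1,"travel":[-2.75,0,0],"turn":0},{"claw":0.1,"travel":[-2.75,0,0],"turn":0},{"claw":0.1,"travel":[0,0,0.3],"turn":0},{"claw":0.1,"travel":[0,0,0],"turn":0},{"claw":0.1,"travel":[0,0,0],"turn":0}]'
python3 - <<'E'
from meas import *
st()
E
```

```text
t: 16.75
eef_pos: [0.5417, 0.1333, 0.0427]
orientation: [-2.178, -2.263, -0.002]
contact_force: [0.5, 0.1, -0.1]
width: 0.402
grip_force: 30.0
t 16.75 pos [0.5417 0.1333 0.0427] toolx yaw 92.2 z [ 0.0007  0.0013 -1.    ] F [ 0.4533  0.1294 -0.0763] w 0.402 g 30.0
```

Lower it to contact, open, rise and retreat along +y.

```bash
python3 -m jog '[{"claw":0.1,"travel":[0,0,0.15],"turn":0},{"claw":0.1,"travel":[0,0,0.1],"turn":0},{"claw":0.1,"travel":[0,0,0],"turn":0}]'; python3 -c "from h import *;st()";  python3 -m jog '[{"claw":1,"travel":[0,0,0],"turn":0},{"claw":1,"travel":[0,0,0],"turn":0},{"claw":1,"travel":[0,0,0],"turn":0},{"claw":1,"travel":[0,0,0],"turn":0},{"claw":1,"travel":[1,0,-3],"turn":0},{"claw":1,"travel":[2,0,-5],"turn":0},{"claw":1,"travel":[2,0,-5],"turn":0},{"claw":1,"travel":[2,0,-5],"turn":0},{"claw":1,"travel":[2,0,-5],"turn":0},{"claw":0,"travel":[0,0,-4],"turn":0},{"claw":0,"travel":[0,0,0],"turn":0},{"claw":0,"travel":[0,0,0],"turn":0},{"claw":0,"travel":[0,0,0],"turn":0}]'
python3 - <<'E'
from meas import *
import pickle
st()
v=cam("wrist");cv2.imwrite("pics/w7.png",v[0]);pickle.dump(v,open("w7.pkl","wb"))
E
```

```text
t: 17.12
eef_pos: [0.5416, 0.1324, 0.0404]
orientation: [-2.18, -2.262, -0.001]
contact_force: [-0.3, 0.7, 4.2]
width: 0.399
grip_force: 30.0
t 17.12 pos [0.5416 0.1324 0.0404] toolx yaw 92.1 z [ 0.0005  0.0005 -1.    ] F [-0.3159  0.6899  4.1684] w 0.399 g 30.0
t: 18.75
eef_pos: [0.5378, 0.2206, 0.3083]
orientation: [-2.181, -2.26, 0.004]
contact_force: [-0.3, 0.1, -0.9]
width: 0.613
grip_force: 0.0
t 18.75 pos [0.5378 0.2206 0.3083] toolx yaw 92.1 z [-0.0026 -0.0014 -1.    ] F [-0.2758  0.1349 -0.8607] w 0.613 g 0.0
```

View pics/w7.png

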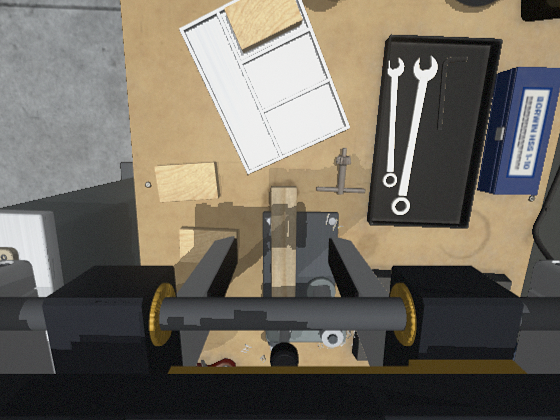

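The strip lies on the bed at (284,240) and runs under the head, with the knob at (285,355). Next I'll triangulate the knob and ball from the top and scene views.

Run:
```python
from meas import *
t=cam("top");s=cam("scene")
def blob(im,box,vmax=60):
    x0,y0,x1,y1=box;m=(im[y0:y1,x0:x1].max(2)<vmax).astype(np.uint8)
    n,_,stt,ce=cv2.connectedComponentsWithStats(m)
    return [(np.round(ce[i]+[x0,y0],1).tolist(),stt[i].tolist()) for i in range(1,n) if stt[i][4]>8]
print("top",blob(t[0],(315,175,365,215)))
print("scene",blob(s[0],(295,180,345,225)))
g=np.array([.545,.049,0])
for n,v in(("top",t),("scene",s)):
    print(n,"knob pred",proj(g+[0,0,.188],*v[1:]),"ball pred",proj(g+[-.012+.003,-.076,.151],*v[1:]))
st()
print(tool(np.array([.545,.049,.25])-get_obs()["eef_pos"]))
```

```text
top []
scene [([312.0, 191.7], [13, 8, 9, 9, 70]), ([337.6, 198.6], [32, 12, 18, 16, 183])]
top knob pred [328.2666 189.4692] ball pred [352.357  194.3771]
scene knob pred [312.3519 188.1815] ball pred [332.9654 192.8734]
t 18.90 pos [0.538  0.221  0.3088] toolx yaw 92.1 z [-0.0018 -0.0007 -1.    ] F [ 0.1663 -0.407   0.3209] w 0.478 g 0.0
[-17.2109   0.0893   5.8941]
```

```bash
python3 -m jog '[{"claw":0,"travel":[-4.3,0,0],"turn":0},{"claw":0,"travel":[-4.3,0.1,0],"turn":0},{"claw":0,"travel":[-4.3,0,0],"turn":0},{"claw":0,"travel":[-4.3,0,0],"turn":0},{"claw":0,"travel":[0,0,3],"turn":0},{"claw":0,"travel":[0,0,3],"turn":0},{"claw":0,"travel":[0,0,0],"turn":0},{"claw":0,"travel":[0,0,0],"turn":0},{"claw":0,"travel":[0,0,0],"turn":0}]'; python3 -m jog '[{"claw":0,"travel":[0,0,1.5],"turn":0},{"claw":0,"travel":[0,0,1],"turn":0},{"claw":0,"travel":[0,0,0.5],"turn":0},{"claw":0,"travel":[0,0,0],"turn":0}]'; python3 -c "from h import *;st()"
```

```text
t: 20.02
eef_pos: [0.5464, 0.05, 0.2511]
orientation: [2.18, 2.261, 0.003]
contact_force: [-0.6, -1.3, -0.3]
width: 0.007
grip_force: 0.0
t: 20.52
eef_pos: [0.5453, 0.0495, 0.2193]
orientation: [-2.18, -2.261, 0.001]
contact_force: [0.5, -0.3, -0.2]
width: 0.003
grip_force: 0.0
t 20.52 pos [0.5453 0.0495 0.2193] toolx yaw 92.1 z [-0.0011 -0.     -1.    ] F [ 0.5058 -0.2837 -0.1748] w 0.003 g 0.0
```

```bash
python3 -m jog '[{"claw":0,"travel":[0,0,0.5],"turn":0},{"claw":0,"travel":[0,0,0.5],"turn":0},{"claw":0,"travel":[0,0,0.5],"turn":0},{"claw":0,"travel":[0,0,0.5],"turn":0},{"claw":0,"travel":[0,0,0.5],"turn":0},{"claw":0,"travel":[0,0,0.5],"turn":0},{"claw":0,"travel":[0,0,0],"turn":0}]'; python3 -m jog '[{"claw":0,"travel":[0,0,0.25],"turn":0},{"claw":0,"travel":[0,0,0.25],"turn":0},{"claw":0,"travel":[0,0,0],"turn":0}]';python3 -m jog '[{"claw":0,"travel":[0,0,0.1],"turn":0},{"claw":0,"travel":[0,0,0],"turn":0}]';python3 -m jog '[{"claw":0,"travel":[0,0,0.1],"turn":0},{"claw":0,"travel":[0,0,0],"turn":0}]'
```

```text
t: 21.4
eef_pos: [0.5457, 0.0495, 0.1899]
orientation: [2.181, 2.261, 0.0]
contact_force: [-0.8, 0.5, 2.3]
width: 0.003
grip_force: 1.0
t: 21.78
eef_pos: [0.5456, 0.0495, 0.1852]
orientation: [2.181, 2.261, 0.0]
contact_force: [-0.5, -0.4, 4.5]
width: 0.006
grip_force: 2.3
t: 22.02
eef_pos: [0.5457, 0.0495, 0.1843]
orientation: [2.181, 2.261, 0.0]
contact_force: [-1.1, -0.8, 5.6]
width: 0.005
grip_force: 2.9
t: 22.28
eef_pos: [0.5457, 0.0495, 0.1833]
orientation: [2.181, 2.261, 0.0]
contact_force: [-1.5, -0.7, 5.9]
width: 0.004
grip_force: 3.0
```

```bash
python3 -m jog '[{"claw":0,"travel":[0,0,0.15],"turn":0},{"claw":0,"travel":[0,0,0.15],"turn":0},{"claw":0,"travel":[0,0,0],"turn":0}]'|sed -n 2p\;4p; python3 -m jog '[{"claw":0,"travel":[0,0,0.05],"turn":0},{"claw":0,"travel":[0,0,0],"turn":0}]'|sed -n 2p\;4p;python3 -m jog '[{"claw":0,"travel":[0,0,0.05],"turn":0},{"claw":0,"travel":[0,0,0],"turn":0}]'|sed -n 2p\;4p;python3 -m jog '[{"claw":0,"travel":[0,0,0.05],"turn":0},{"claw":0,"travel":[0,0,0],"turn":0}]'|sed -n 2p\;4p;python3 -m jog '[{"claw":0,"travel":[0,0,0.05],"turn":0},{"claw":0,"travel":[0,0,0],"turn":0}]'|sed -n 2p\;4p
```

```text
eef_pos: [0.5457, 0.0495, 0.1803]
contact_force: [-1.7, -0.6, 5.4]
eef_pos: [0.5457, 0.0495, 0.1798]
contact_force: [-1.4, -1.0, 5.3]
eef_pos: [0.5457, 0.0495, 0.1794]
contact_force: [-1.5, -0.4, 7.1]
eef_pos: [0.5457, 0.0495, 0.1789]
contact_force: [-2.0, -0.3, 6.5]
eef_pos: [0.5457, 0.0495, 0.1784]
contact_force: [-1.1, -0.7, 5.6]
```

```bash
python3 -m jog '[{"claw":0,"travel":[0,0,0.04],"turn":0},{"claw":0,"travel":[0,0,0],"turn":0}]'|sed -n 2p\;4p;python3 -m jog '[{"claw":0,"travel":[0,0,0.04],"turn":0},{"claw":0,"travel":[0,0,0],"turn":0}]'|sed -n 2p\;4p;python3 -m jog '[{"claw":0,"travel":[0,0,0.04],"turn":0},{"claw":0,"travel":[0,0,0],"turn":0}]'|sed -n 2p\;4p
```

```text
eef_pos: [0.5457, 0.0495, 0.1783]
contact_force: [-1.2, -0.4, 8.3]
eef_pos: [0.5457, 0.0496, 0.1782]
contact_force: [-3.4, -0.6, 11.7]
eef_pos: [0.5457, 0.0495, 0.1782]
contact_force: [-3.9, -1.5, 14.0]
```

Contact: z stalls at 0.1782 while the force climbs to 14 N. I'll retract and go over the lever ball.

```bash
python3 -m jog '[{"claw":0,"travel":[0,0,-1],"turn":0},{"claw":0,"travel":[0,0,-2],"turn":0},{"claw":0,"travel":[-2.6,-0.4,0],"turn":0},{"claw":0,"travel":[-2.6,-0.4,0],"turn":0},{"claw":0,"travel":[-2.45,-0.47,0],"turn":0},{"claw":0,"travel":[0,0,0],"turn":0},{"claw":0,"travel":[0,0,0],"turn":0}]';  python3 - <<'E'
from meas import *
t=cam("top");s=cam("scene")
Rg=R.from_euler('z',2.1,degrees=True).as_matrix();g=np.array([.5455,.0495,0])
x0,y0=325,180
m=(s[0][175:225,300:360].max(2)<70).astype(np.uint8)
n,_,stt,ce=cv2.connectedComponentsWithStats(m)
print([(ce[i]+[300,175],stt[i].tolist()) for i in range(1,n) if stt[i][4]>15])
for q in(0,.05,.1):
    th=np.radians(52)-q;p=g+Rg@np.array([-.012,-.036-.062*np.cos(th),.1025+.062*np.sin(th)]);print(q,p,proj(p,*s[1:]),proj(p,*t[1:]))
cv2.imwrite("pics/s8.png",cv2.resize(s[0][150:280,230:390],None,fx=4.5,fy=4.5,interpolation=cv2.INTER_CUBIC))
st()
E
```

```text
t: 25.28
eef_pos: [0.5359, -0.0261, 0.2068]
orientation: [-2.18, -2.262, -0.002]
contact_force: [0.6, 0.9, 0.1]
width: 0.006
grip_force: 0.0
[(array([339.9091, 199.3755]), [27, 16, 26, 18, 253]), (array([311.5897, 200.0385]), [7, 21, 10, 10, 78]), (array([357.4571, 209.3714]), [56, 29, 4, 12, 35])]
0 [ 0.5362 -0.0251  0.1514] [332.4486 192.9212] [351.7284 194.2914]
0.05 [ 0.5363 -0.0275  0.1494] [332.9883 193.2398] [352.421  194.3684]
0.1 [ 0.5364 -0.0297  0.1473] [333.5005 193.5994] [353.0721 194.4539]
t 25.38 pos [ 0.5359 -0.0257  0.2068] toolx yaw 92.2 z [ 0.0005  0.001  -1.    ] F [0.6179 0.1561 0.1235] w 0.003 g 0.0
```

View pics/s8.png

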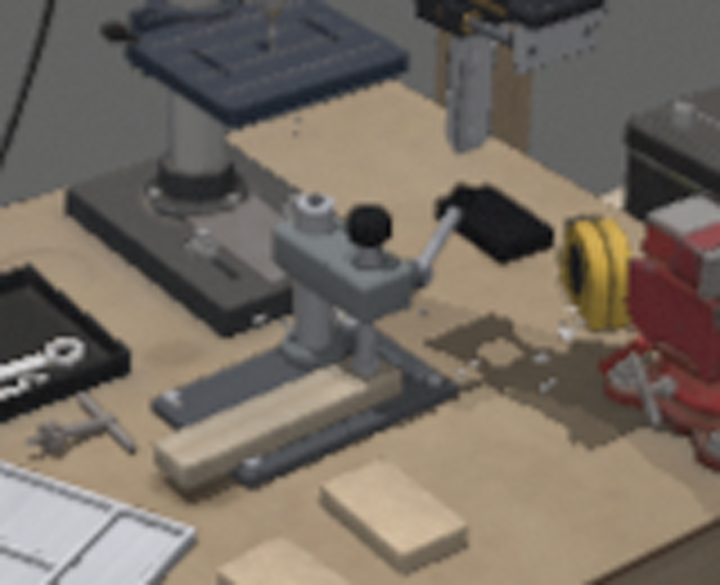

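The rod's foot now rests on the strip at (365,372), and the lever is still raised with its ball at (458,195). Next I'll press the lever along its arc.

```bash
python3 -m jog '[{"claw":0,"travel":[0,0,1.3],"turn":0},{"claw":0,"travel":[-0.1,0,1.2],"turn":0},{"claw":0,"travel":[-0.25,0,0.25],"turn":0},{"claw":0,"travel":[-0.25,0,0.25],"turn":0},{"claw":0,"travel":[-0.25,0,0.3],"turn":0},{"claw":0,"travel":[-0.25,0,0.3],"turn":0},{"claw":0,"travel":[0,0,0],"turn":0}]';python3 -m jog '[{"claw":0,"travel":[-0.25,0,0.36],"turn":0},{"claw":0,"travel":[-0.25,0,0.36],"turn":0},{"claw":0,"travel":[-0.25,0,0.5],"turn":0},{"claw":0,"travel":[-0.2,0,0.5],"turn":0},{"claw":0,"travel":[-0.15,0,0.5],"turn":0},{"claw":0,"travel":[-0.15,0,0.5],"turn":0},{"claw":0,"travel":[0,0,0],"turn":0}]'
```

```text
t: 26.25
eef_pos: [0.536, -0.0392, 0.1705]
orientation: [2.182, 2.26, -0.001]
contact_force: [0.4, -1.2, 1.9]
width: 0.0
grip_force: 0.3
t: 27.12
eef_pos: [0.5362, -0.0501, 0.1429]
orientation: [-2.18, -2.26, -0.001]
contact_force: [0.1, -0.7, -0.3]
width: 0.002
grip_force: 0.0
```

```bash
python3 -m jog '[{"claw":0,"travel":[0,0,0.4],"turn":0},{"claw":0,"travel":[0,0,0],"turn":0}]';python3 -m jog '[{"claw":0,"travel":[0.1,0,0.4],"turn":0},{"claw":0,"travel":[0,0,0],"turn":0}]'; python3 -m jog '[{"claw":0,"travel":[0,0,0.3],"turn":0},{"claw":0,"travel":[0,0,0],"turn":0}]'
```

```text
t: 27.38
eef_pos: [0.5363, -0.0504, 0.1391]
orientation: [-2.18, -2.261, -0.0]
contact_force: [0.6, 0.8, 0.2]
width: 0.004
grip_force: 0.0
t: 27.62
eef_pos: [0.5364, -0.0495, 0.1352]
orientation: [-2.18, -2.261, -0.0]
contact_force: [0.1, 0.2, 0.7]
width: 0.007
grip_force: 0.1
t: 27.88
eef_pos: [0.5364, -0.0497, 0.1322]
orientation: [-2.181, -2.261, -0.0]
contact_force: [-0.1, -0.6, 0.5]
width: 0.003
grip_force: 0.2
```

```bash
for i in 1; do python3 -m jog '[{"claw":0,"travel":[0,0,0.1],"turn":0},{"claw":0,"travel":[0,0,0],"turn":0}]'|sed -n 2p\;4p; python3 -m jog '[{"claw":0,"travel":[0,0,0.1],"turn":0},{"claw":0,"travel":[0,0,0],"turn":0}]'|sed -n 2p\;4p; done
python3 - <<'E'
from meas import *
s=cam("scene");t=cam("top")
Rg=R.from_euler('z',2.1,degrees=True).as_matrix();g=np.array([.5455,.0495,0])
for q in(0,.3,.6,.8,.9):
    th=np.radians(52)-q
    f=lambda r:g+Rg@np.array([-.012,-.036-r*np.cos(th),.1025+r*np.sin(th)])
    out=[]
    for v in(s,t):
        for r in(.062,.035):
            p=np.round(proj(f(r),*v[1:])).astype(int);out.append((p.tolist(),v[0][p[1],p[0]].tolist()))
    print(q,out)
a=cv2.resize(s[0][170:230,290:370],None,fx=5,fy=8.0,interpolation=cv2.INTER_CUBIC)
b=cv2.resize(t[0][165:225,310:390],None,fx=5,fy=8.0,interpolation=cv2.INTER_CUBIC)
cv2.imwrite("pics/l9.png",np.hstack([a,b]))
E
```

```text
eef_pos: [0.5364, -0.0498, 0.1315]
contact_force: [-0.7, -0.2, 2.2]
eef_pos: [0.5365, -0.0498, 0.1312]
contact_force: [-1.8, -0.6, 8.5]
0 [([332, 193], [40, 41, 45]), ([328, 200], [111, 133, 151]), ([352, 194], [117, 144, 163]), ([345, 196], [134, 158, 178])]
0.3 [([335, 195], [98, 96, 96]), ([330, 202], [115, 138, 157]), ([355, 195], [62, 59, 58]), ([347, 196], [139, 161, 180])]
0.6 [([337, 199], [93, 90, 89]), ([331, 204], [121, 146, 166]), ([357, 196], [107, 106, 105]), ([348, 197], [164, 172, 180])]
0.8 [([337, 202], [81, 79, 78]), ([331, 206], [153, 151, 153]), ([357, 196], [107, 106, 105]), ([348, 197], [164, 172, 180])]
0.9 [([337, 204], [29, 28, 27]), ([331, 206], [153, 151, 153]), ([357, 197], [99, 99, 99]), ([348, 197], [164, 172, 180])]
```

View pics/l9.png

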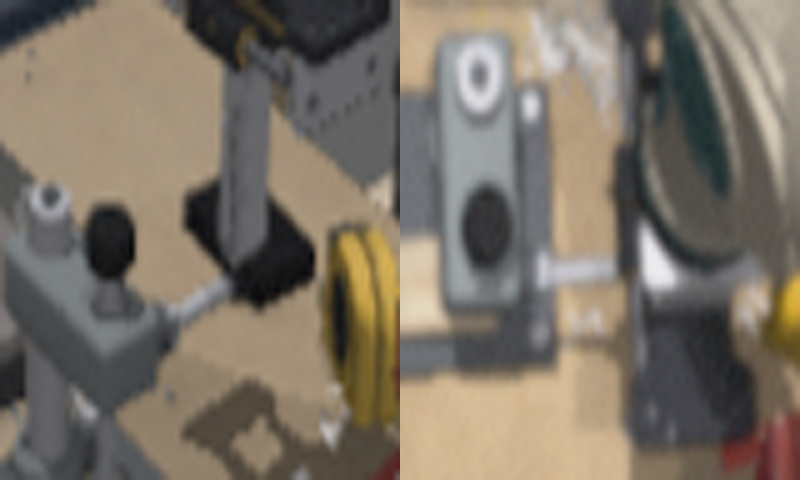

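The lever now lies level, its rod running from (165,325) to the ball under the fingertip at (245,275), and the force rises at the stop height. One firm press more, then retract, open and go to the strip.

```bash
python3 -m jog '[{"claw":0,"travel":[0,0,0.12],"turn":0},{"claw":0,"travel":[0,0,0],"turn":0},{"claw":0,"travel":[0,0,0],"turn":0}]'; python3 -m jog '[{"claw":0,"travel":[0,0,-2],"turn":0},{"claw":0,"travel":[0,0,-4],"turn":0},{"claw":0,"travel":[0,0,-5],"turn":0},{"claw":0,"travel":[5,0.1,0],"turn":0},{"claw":0.1,"travel":[5,0.1,0],"turn":0},{"claw":1,"travel":[5,0.1,0],"turn":0},{"claw":1,"travel":[4,0.1,0],"turn":0},{"claw":1,"travel":[0,0,0],"turn":0},{"claw":1,"travel":[0,0,0],"turn":0},{"claw":1,"travel":[0,0,0],"turn":0},{"claw":1,"travel":[0,0,0],"turn":0},{"claw":1,"travel":[0,0,0],"turn":0}]'
python3 - <<'E'
from meas import *
st();s=cam("scene")
Rg=R.from_euler('z',2.1,degrees=True).as_matrix();g=np.array([.5455,.0495,0])
for q in(0,.6,.7,.8,.9):
    th=np.radians(52)-q;p=proj(g+Rg@np.array([-.012,-.036-.062*np.cos(th),.1025+.062*np.sin(th)]),*s[1:]);pi=np.round(p).astype(int);print(q,p,s[0][pi[1],pi[0]])
import pickle
v=cam("wrist");pickle.dump(v,open("w9.pkl","wb"));im,K,T=v
m=cv2.inRange(cv2.cvtColor(im,cv2.COLOR_BGR2HSV),(19,30,110),(30,95,255))
for c in cv2.findContours(cv2.morphologyEx(m,cv2.MORPH_OPEN,np.ones((3,3)))[:290],0,1)[0]:
    if cv2.contourArea(c)>600: print(cv2.boundingRect(c),*rect(c,.031,K,T))
print(tool(g+Rg@np.array([-.001,.083,.0405])-get_obs()["eef_pos"]))
E
```

```text
t: 28.85
eef_pos: [0.5365, -0.0498, 0.1308]
orientation: [2.18, 2.26, -0.0]
contact_force: [-3.7, -1.1, 15.3]
width: 0.003
grip_force: 7.6
t: 30.35
eef_pos: [0.5337, 0.1394, 0.2393]
orientation: [2.182, 2.26, -0.0]
contact_force: [-0.6, -0.5, -1.3]
width: 0.812
grip_force: 0.0
t 30.35 pos [0.5337 0.1394 0.2393] toolx yaw 92.0 z [ 0.0001 -0.0001 -1.    ] F [-0.5978 -0.4723 -1.3122] w 0.812 g 0.0
0 [332.4486 192.9212] [40 43 45]
0.6 [336.9014 199.1741] [29 28 27]
0.7 [337.1709 200.6411] [33 31 31]
0.8 [337.2969 202.1927] [35 33 33]
0.9 [337.2794 203.8138] [36 35 34]
(161, 183, 70, 43) [0.4257 0.1244] -0.27468109130859375 (85.77705383300781, 53.77604293823242)
(273, 129, 32, 83) [0.5403 0.1711] -87.21099877357483 (99.5072021484375, 37.47553634643555)
(130, 81, 77, 68) [0.3955 0.2312] 5.18617582321167 (87.86353302001953, 72.58843231201172)
[-0.7671  0.7503 19.8807]
```

```bash
python3 -m jog '[{"claw":1,"travel":[-0.7,0.78,0],"turn":0},{"claw":1,"travel":[0,0,5],"turn":0},{"claw":1,"travel":[0,0,5],"turn":0},{"claw":1,"travel":[0,0,5],"turn":0},{"claw":1,"travel":[0,0,0],"turn":0},{"claw":1,"travel":[0,0,0],"turn":0}]'
```

```text
t: 31.2
eef_pos: [0.5429, 0.1339, 0.0907]
orientation: [2.181, 2.26, 0.003]
contact_force: [0.2, 0.0, 0.0]
width: 1.0
grip_force: 0.0
```

```bash
python3 -m jog '[{"claw":1,"travel":[-0.1,-0.1,3],"turn":0},{"claw":1,"travel":[0,0,2],"turn":0},{"claw":1,"travel":[0,0,0],"turn":0},{"claw":0.1,"travel":[0,0,0],"turn":0},{"claw":0.1,"travel":[0,0,0],"turn":0},{"claw":0.1,"travel":[0,0,0],"turn":0},{"claw":0.1,"travel":[0,0,0],"turn":0},{"claw":0.1,"travel":[0,0,0],"turn":0},{"claw":0.1,"travel":[0,0,0],"turn":0},{"claw":0.1,"travel":[0,0,0],"turn":0}]'
```

```text
t: 32.45
eef_pos: [0.5409, 0.1326, 0.0393]
orientation: [2.181, 2.261, 0.001]
contact_force: [0.4, -0.0, 0.1]
width: 0.402
grip_force: 30.0
```

```bash
python3 -m jog '[{"claw":0.1,"travel":[0,0,0.05],"turn":0},{"claw":0.1,"travel":[0.3,0,0],"turn":0},{"claw":0.1,"travel":[0.6,0,0],"turn":0},{"claw":0.1,"travel":[0.6,0,0],"turn":0},{"claw":0.1,"travel":[0.6,0,0],"turn":0},{"claw":0.1,"travel":[0.6,0,0],"turn":0},{"claw":0.1,"travel":[0.6,0,0],"turn":0},{"claw":0.1,"travel":[0.6,0,0],"turn":0},{"claw":0.1,"travel":[0.6,0,0],"turn":0},{"claw":0.1,"travel":[0.6,0,0],"turn":0},{"claw":0.1,"travel":[0,0,0],"turn":0}]'; python3 -m jog '[{"claw":0.1,"travel":[0,0,-0.3],"turn":0},{"claw":0.1,"travel":[3,0,0],"turn":0},{"claw":0.1,"travel":[3,0,0],"turn":0},{"claw":0.1,"travel":[2.7,0,0],"turn":0},{"claw":0.1,"travel":[0,0,-3],"turn":0},{"claw":0.1,"travel":[0,0,-4],"turn":0},{"claw":0.1,"travel":[0,0,0],"turn":0}]'
```

```text
t: 33.83
eef_pos: [0.539, 0.1842, 0.0392]
orientation: [2.18, 2.262, 0.001]
contact_force: [-0.3, -0.6, 5.5]
width: 0.399
grip_force: 30.0
t: 34.7
eef_pos: [0.537, 0.2719, 0.1142]
orientation: [2.18, 2.261, 0.008]
contact_force: [0.8, 0.2, -0.7]
width: 0.402
grip_force: 30.0
```

```bash
python3 -m jog '[{"claw":0.1,"travel":[2.8,-2.5,0],"turn":0},{"claw":0.1,"travel":[2.8,-2.5,0],"turn":0},{"claw":0.1,"travel":[2.69,-2.43,0],"turn":0},{"claw":0.1,"travel":[0,0,0],"turn":-8},{"claw":0.1,"travel":[0,0,0],"turn":-8},{"claw":0.1,"travel":[0,0,0],"turn":-8.1},{"claw":0.1,"travel":[0,0,2],"turn":0},{"claw":0.1,"travel":[0,0,0],"turn":0},{"claw":0.1,"travel":[0,0,0],"turn":0}]'
python3 - <<'E'
from meas import *
import pickle
st();v=cam("wrist");cv2.imwrite("pics/w10.png",v[0]);pickle.dump(v,open("w10.pkl","wb"));im,K,T=v
p=np.array(get_obs()["eef_pos"]);M=R.from_rotvec(get_obs()["orientation"]).as_matrix()
m=cv2.inRange(cv2.cvtColor(im,cv2.COLOR_BGR2HSV),(18,28,100),(30,110,255));m[:, :230]=0;m[:,340:]=0;m[240:]=0
c=max(cv2.findContours(cv2.morphologyEx(m,cv2.MORPH_OPEN,np.ones((3,3))),0,1)[0],key=cv2.contourArea);print(cv2.boundingRect(c))
P=np.array([onz(q[0],p[2]-.009,K,T) for q in c]);L=(P-p)@M
print("tool-frame ext x",L[:,0].min(),L[:,0].max(),"y",L[:,1].min(),L[:,1].max())
print(tool(np.array([.4598,.352,.0335])-p))
E
```

```text
t: 35.83
eef_pos: [0.4581, 0.3504, 0.0915]
orientation: [-1.661, -2.666, 0.001]
contact_force: [0.2, -0.2, -1.1]
width: 0.401
grip_force: 30.0
t 35.83 pos [0.4581 0.3504 0.0915] toolx yaw 116.2 z [-0.0008 -0.0003 -1.    ] F [ 0.2364 -0.2051 -1.0694] w 0.401 g 30.0
(230, 0, 110, 240)
tool-frame ext x 0.009649145514192494 0.1339707447788413 y -0.030780661150291835 0.02935903855744388
[0.0545 0.1886 5.8359]
```

```bash
python3 -m jog '[{"claw":0.1,"travel":[0.05,0.18,3],"turn":0},{"claw":0.1,"travel":[0,0,1.7],"turn":0},{"claw":0.1,"travel":[0,0,0.7],"turn":0},{"claw":0.1,"travel":[0,0,0.45],"turn":0},{"claw":0.1,"travel":[0,0,0],"turn":0},{"claw":0.1,"travel":[0,0,0],"turn":0}]'
```

```text
t: 36.62
eef_pos: [0.4602, 0.3521, 0.0338]
orientation: [1.661, 2.666, 0.002]
contact_force: [-0.0, 0.2, -0.3]
width: 0.399
grip_force: 30.0
```

```bash
python3 -m jog '[{"claw":0.1,"travel":[0,0,0.13],"turn":0},{"claw":0.1,"travel":[0,0,0],"turn":0},{"claw":0.7,"travel":[0,0,0],"turn":0},{"claw":0.7,"travel":[0,0,0],"turn":0},{"claw":0.7,"travel":[0,0,0],"turn":0},{"claw":0.7,"travel":[0,0,-3],"turn":0},{"claw":0.7,"travel":[0,0,-5],"turn":0},{"claw":1,"travel":[0,0,-5],"turn":0},{"claw":1,"travel":[-2,0,-5],"turn":8.7},{"claw":1,"travel":[-1,0,-5],"turn":8.7},{"claw":1,"travel":[0,0,-5],"turn":8.7},{"claw":1,"travel":[0,0,-2],"turn":0},{"claw":1,"travel":[0,0,0],"turn":0},{"claw":1,"travel":[0,0,0],"turn":0}]'
cat > look.py <<'E'
from meas import *
import pickle,sys
def wood(v,z=.018):
    im,K,T=v
    m=cv2.inRange(cv2.cvtColor(im,cv2.COLOR_BGR2HSV),(19,28,120),(30,86,255))
    m=cv2.morphologyEx(m,cv2.MORPH_OPEN,np.ones((5,5)));m[285:]=0
    for c in cv2.findContours(m,0,1)[0]:
        if cv2.contourArea(c)>700:
            ce,a,s=rect(c,z,K,T); print(cv2.boundingRect(c),ce,"ang %.1f"%a,np.round(s,1))
st();v=cam("wrist");cv2.imwrite(f"pics/{sys.argv[1]}.png",v[0]);pickle.dump(v,open(sys.argv[1]+".pkl","wb"));wood(v)
E
python3 look.py w11
```

```text
t: 38.38
eef_pos: [0.4712, 0.3236, 0.3307]
orientation: [-2.22, -2.223, 0.003]
contact_force: [-0.1, -0.2, -0.7]
width: 0.999
grip_force: 0.0
t 38.38 pos [0.4712 0.3236 0.3307] toolx yaw 90.1 z [-0.0016 -0.0015 -1.    ] F [-0.0902 -0.2074 -0.6702] w 0.999 g 0.0
(240, 110, 64, 95) [0.4547 0.3609] ang -63.7 [157.7  38.1]
(449, 86, 65, 25) [0.7654 0.4532] ang 1.4 [96.6 33.5]
(272, 70, 66, 59) [0.5034 0.4506] ang 25.7 [90.8 55.2]
```

```bash
python3 -m jog '[{"claw":1,"travel":[-5,-1,0],"turn":0},{"claw":1,"travel":[-5,-1,0],"turn":0},{"claw":1,"travel":[-5,-1,0],"turn":0},{"claw":1,"travel":[-5,-1,0],"turn":0},{"claw":1,"travel":[0,0,0],"turn":0},{"claw":1,"travel":[0,0,0],"turn":0}]';python3 look.py w12
```

```text
t: 39.17
eef_pos: [0.4318, 0.1247, 0.3315]
orientation: [-2.219, -2.222, 0.0]
contact_force: [-0.4, -0.2, -0.5]
width: 1.001
grip_force: 0.0
t 39.17 pos [0.4318 0.1247 0.3315] toolx yaw 90.1 z [-0.0009  0.0007 -1.    ] F [-0.4321 -0.1979 -0.5222] w 1.001 g 0.0
(0, 198, 90, 68) [0.0388 0.0457] ang 0.1 [138.1 114.9]
(234, 130, 60, 75) [0.4062 0.1503] ang -84.6 [112.8  89.5]
(295, 0, 48, 96) [0.4758 0.3214] ang -64.1 [133.   38.3]
```

View pics/w12.png

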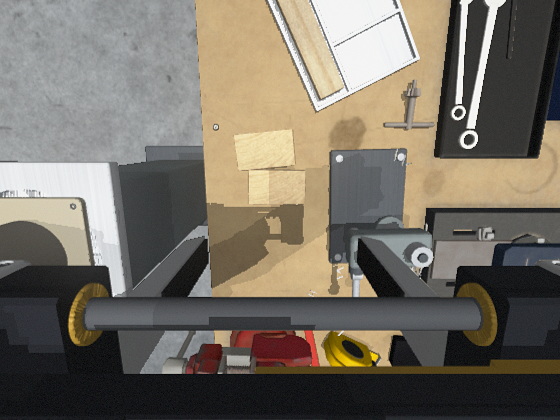

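One blank has been knocked. A is now at (265,149), right beside B at (276,188), with almost no gap, and A sticks out about 12 px at the left. Next I'll measure both outlines separately.

Run:
```python
from meas import *
import pickle
im,K,T=pickle.load(open("w12.pkl","rb"))
hs=cv2.cvtColor(im,cv2.COLOR_BGR2HSV)
m=cv2.inRange(hs,(19,28,120),(30,90,255));mm=np.zeros_like(m);mm[120:212,225:315]=m[120:212,225:315]
for y in range(156,182,2): print(y,"".join("#" if mm[y,x] else "." for x in range(228,312)))
# gap: value profile down columns
g=hs[:,:,2]
for x in(252,262,272,282,290): print(x,g[158:180,x].tolist())
e=cv2.erode(mm,np.ones((5,5)))
n,lab,s,ce=cv2.connectedComponentsWithStats(e)
for i in range(1,n):
    if s[i][4]>300:
        c=max(cv2.findContours(cv2.dilate((lab==i).astype(np.uint8),np.ones((5,5))),0,1)[0],key=cv2.contourArea)
        ce_,a,sz=rect(c,.018,K,T);print(s[i],ce_,a,sz)
```

```text
156 .#......###########################################################.................
158 .........########################################################........##.........
160 ....#....#########################################################......#...........
162 .........########################################################.....#..#..........
164 ##.......###################################..#################..###.##.##..........
166 ##........##############################.#..#########............#....#.##.##.......
168 ##........################.#..#.#.##.................#............#.....#....##.###.
170 #.##......####...#.#.#################.###.#####.##..###.#..###...#####.....#.#..#.#
172 ##.....#....###.#..#.#####################.....#####..#.#####################.##.#..
174 #.##.........#.#.#...#########################################################.#..#.
176 .#.#...........#..#..#.#######################.###############################......
178 ...............#....####################################.#..########..#######.......
180 .....................#####################.########.###################...#.##......
252 [234, 234, 229, 225, 225, 232, 234, 229, 226, 231, 230, 175, 219, 239, 243, 242, 236, 234, 232, 233, 238, 241]
262 [230, 228, 227, 231, 234, 239, 235, 229, 234, 231, 166, 144, 223, 243, 241, 242, 238, 236, 240, 238, 238, 240]
272 [239, 238, 236, 235, 236, 231, 220, 225, 225, 144, 117, 145, 180, 224, 213, 218, 226, 223, 220, 222, 220, 224]
282 [237, 238, 236, 233, 233, 228, 232, 229, 160, 131, 184, 159, 176, 231, 221, 224, 226, 221, 218, 221, 223, 219]
290 [240, 240, 236, 233, 235, 234, 225, 194, 181, 185, 185, 156, 157, 230, 227, 223, 221, 221, 225, 227, 223, 224]
[ 236  132   56   36 1629] [0.4034 0.1794] 5.5499701499938965 (89.46205139160156, 54.40382385253906)
[251 172  18  31 478] [0.3951 0.1211] 88.61967468261719 (54.577938079833984, 33.12500762939453)
```

```bash
python3 -m jog '[{"claw":1,"travel":[0,0,1],"turn":9.4},{"claw":1,"travel":[0,0,1],"turn":9.4},{"claw":1,"travel":[0,0,1],"turn":9.4},{"claw":1,"travel":[0,0,1],"turn":9.4},{"claw":1,"travel":[0,0,1],"turn":9.4},{"claw":1,"travel":[0,0,1],"turn":9.4},{"claw":1,"travel":[0,0,1],"turn":9.4},{"claw":1,"travel":[0,0,1],"turn":9.4},{"claw":1,"travel":[0,0,1],"turn":9.4},{"claw":1,"travel":[0,0,0],"turn":0},{"claw":1,"travel":[0,0,0],"turn":0}]'
python3 - <<'E'
from meas import *
import pickle
st();v=cam("wrist");cv2.imwrite("pics/w13.png",v[0]);pickle.dump(v,open("w13.pkl","wb"));im,K,T=v
print([proj(p,K,T) for p in [(.4034,.1794,.018),(.4227,.1207,.018)]])
hs=cv2.cvtColor(im,cv2.COLOR_BGR2HSV)
m=cv2.inRange(hs,(19,28,90),(30,95,255));m[285:]=0
e=cv2.erode(m,np.ones((5,5)))
n,lab,s,ce=cv2.connectedComponentsWithStats(e)
for i in range(1,n):
    if s[i][4]>300:
        c=max(cv2.findContours(cv2.dilate((lab==i).astype(np.uint8),np.ones((5,5))),0,1)[0],key=cv2.contourArea)
        ce_,a,sz=rect(c,.018,K,T);print(s[i],ce_,a,sz)
print(tool(np.array([.3626,.1755,.0225])-get_obs()["eef_pos"]))
E
```

```text
t: 40.6
eef_pos: [0.432, 0.1254, 0.242]
orientation: [-3.137, -0.157, -0.0]
contact_force: [-0.2, 0.1, 1.6]
width: 1.001
grip_force: 0.0
t 40.60 pos [0.432  0.1254 0.242 ] toolx yaw 5.7 z [ 0.0001  0.0005 -1.    ] F [-0.2019  0.0681  1.5957] w 1.001 g 0.0
[array([238.8456, 212.1174]), array([284.7927, 202.1508])]
[   0   69   53   80 2364] [0.5029 0.4534] 24.022966384887695 (91.27764129638672, 56.66088104248047)
[ 107  115   72   49 1152] [0.4815 0.3096] -64.06137657165527 (105.23545837402344, 38.11812973022461)
[267 177  30  28 482] [0.4367 0.1255] 86.2789306640625 (46.154502868652344, 36.496620178222656)
[ 219  181   39   62 1822] [0.4029 0.1796] 5.3405375480651855 (87.66609954833984, 54.069087982177734)
[-6.4266 -5.6948 21.9678]
```

```bash
python3 -m jog '[{"claw":1,"travel":[-3.2,-2.85,2],"turn":0},{"claw":1,"travel":[-3.2,-2.85,2],"turn":0},{"claw":1,"travel":[0,0,5],"turn":0},{"claw":1,"travel":[0,0,5],"turn":0},{"claw":1,"travel":[0,0,4.2],"turn":0},{"claw":1,"travel":[0,0,0],"turn":0},{"claw":1,"travel":[0,0,0],"turn":0}]'
python3 - <<'E'
from meas import *
st()
print(tool(np.array([.3626,.1755,.028])-get_obs()["eef_pos"]))
E
```

```text
t: 41.52
eef_pos: [0.3641, 0.1762, 0.061]
orientation: [-3.135, -0.151, -0.005]
contact_force: [0.5, 0.2, 1.1]
width: 1.002
grip_force: 0.0
t 41.52 pos [0.3641 0.1762 0.061 ] toolx yaw 5.5 z [ 0.0029  0.0031 -1.    ] F [0.4625 0.2393 1.1216] w 1.002 g 0.0
[-0.1706  0.0671  3.2955]
```

```bash
python3 -m jog '[{"claw":0.71,"travel":[-0.35,0.07,0],"turn":0},{"claw":0.71,"travel":[0,0,0],"turn":0},{"claw":0.71,"travel":[0,0,1],"turn":0},{"claw":0.71,"travel":[0,0,0.5],"turn":0},{"claw":0.71,"travel":[0,0,0.5],"turn":0},{"claw":0.71,"travel":[0,0,0],"turn":0}]'; python3 -m jog '[{"claw":0.71,"travel":[0,0,0.5],"turn":0},{"claw":0.71,"travel":[0,0,0.5],"turn":0},{"claw":0.71,"travel":[0,0,0.2],"turn":0},{"claw":0.71,"travel":[0,0,0],"turn":0}]'; python3 -m jog '[{"claw":0.3,"travel":[0,0,0],"turn":0},{"claw":0.3,"travel":[0,0,0],"turn":0},{"claw":0.3,"travel":[0,0,0],"turn":0},{"claw":0.3,"travel":[0,0,0],"turn":0}]'
```

```text
t: 42.28
eef_pos: [0.3604, 0.1743, 0.0408]
orientation: [-3.137, -0.15, -0.003]
contact_force: [0.6, -0.1, 0.7]
width: 0.712
grip_force: 0.0
t: 42.78
eef_pos: [0.3619, 0.1745, 0.0309]
orientation: [3.136, 0.151, -0.007]
contact_force: [-0.1, -0.3, 0.1]
width: 0.71
grip_force: 0.0
t: 43.28
eef_pos: [0.3617, 0.1745, 0.0308]
orientation: [3.137, 0.151, -0.007]
contact_force: [-0.7, -0.5, 3.0]
width: 0.58
grip_force: 30.0
```

```bash
python3 -m jog '[{"claw":0.3,"travel":[0,0,-0.4],"turn":0},{"claw":0.3,"travel":[0.4,-1.5,0],"turn":0},{"claw":0.3,"travel":[0.4,-1.5,0],"turn":0},{"claw":0.3,"travel":[0.4,-1.5,0],"turn":0},{"claw":0.3,"travel":[0,0,0.4],"turn":0},{"claw":0.3,"travel":[0,0,0],"turn":0},{"claw":1,"travel":[0,0,0],"turn":0},{"claw":1,"travel":[0,0,0],"turn":0},{"claw":1,"travel":[0,0,0],"turn":0},{"claw":1,"travel":[0,0,-5],"turn":0},{"claw":1,"travel":[0,0,-5],"turn":0},{"claw":1,"travel":[1,2,-5],"turn":0},{"claw":1,"travel":[1,2,-5],"turn":0},{"claw":1,"travel":[0,0,0],"turn":0},{"claw":1,"travel":[0,0,0],"turn":0}]'
cat > ab.py <<'E'
from meas import *
import pickle,sys
st();v=cam("wrist");cv2.imwrite(f"pics/{sys.argv[1]}.png",v[0]);pickle.dump(v,open(sys.argv[1]+".pkl","wb"));im,K,T=v
hs=cv2.cvtColor(im,cv2.COLOR_BGR2HSV)
for lo in(60,120,190):
    m=cv2.inRange(hs,(19,28,lo),(30,93,255));m[285:]=0
    e=cv2.erode(m,np.ones((5,5)));n,lab,s,ce=cv2.connectedComponentsWithStats(e)
    for i in range(1,n):
        if s[i][4]>300:
            c=max(cv2.findContours(cv2.dilate((lab==i).astype(np.uint8),np.ones((5,5))),0,1)[0],key=cv2.contourArea)
            ce_,a,sz=rect(c,.018,K,T);print(lo,s[i],ce_,"%.1f"%a,np.round(sz,1))
E
python3 ab.py w14
```

```text
t: 45.15
eef_pos: [0.3935, 0.1822, 0.2302]
orientation: [3.136, 0.149, -0.009]
contact_force: [0.1, -0.6, -0.6]
width: 0.998
grip_force: 0.0
t 45.15 pos [0.3935 0.1822 0.2302] toolx yaw 5.5 z [-0.0053 -0.0026 -1.    ] F [ 0.1085 -0.5758 -0.5581] w 0.998 g 0.0
60 [  18   33   74   87 2308] [0.5034 0.4536] 26.1 [90.3 57.5]
60 [163  99  61  31 524] [0.4798 0.2965] -66.5 [83.4 21.7]
60 [231 183  39  30 538] [0.3868 0.2215] -84.6 [53.6 42.2]
60 [312 185  34  19 327] [0.4008 0.1233] -84.6 [47.2 28. ]
120 [  18   33   74   87 2306] [0.5033 0.4537] 26.3 [90.4 57. ]
120 [163  99  61  31 524] [0.4798 0.2965] -66.5 [83.4 21.7]
120 [231 183  39  30 538] [0.3868 0.2215] -84.6 [53.6 42.2]
120 [312 185  34  19 327] [0.4008 0.1233] -84.6 [47.2 28. ]
190 [  18   33   74   87 2297] [0.5033 0.454 ] 26.3 [90.  56.4]
190 [163  99  61  31 520] [0.4796 0.2967] -65.2 [83.  21.2]
190 [231 183  39  29 537] [0.3875 0.2215] -84.6 [53.6 40.9]
190 [312 185  34  19 324] [0.4008 0.1232] -84.6 [47.2 28. ]
```

```bash
python3 -m jog '[{"claw":1,"travel":[1.06,-2,3],"turn":0},{"claw":1,"travel":[1.06,-2,3],"turn":0},{"claw":1,"travel":[0,0,5],"turn":0},{"claw":1,"travel":[0,0,3],"turn":0},{"claw":1,"travel":[0,0,0],"turn":0},{"claw":1,"travel":[0,0,0],"turn":0}]'; python3 ab.py w15
```

```text
t: 45.95
eef_pos: [0.4102, 0.2252, 0.0907]
orientation: [3.137, 0.153, -0.008]
contact_force: [0.2, -0.7, 0.8]
width: 1.002
grip_force: 0.0
t 45.95 pos [0.4102 0.2252 0.0907] toolx yaw 5.6 z [-0.0053 -0.0016 -1.    ] F [ 0.1922 -0.7269  0.8024] w 1.002 g 0.0
60 [  0  56  35  68 683] [0.4928 0.425 ] -6.9 [45.8 26.1]
60 [171  77  67  42 797] [0.5028 0.2922] -61.0 [56.3 14.7]
60 [ 146  101  103   53 1149] [0.4784 0.2963] -61.4 [85.8 17.9]
120 [  0  56  35  68 682] [0.4928 0.425 ] -6.9 [45.8 26.1]
120 [171  77  67  42 796] [0.5028 0.2922] -61.0 [56.2 14.7]
120 [ 146  101  102   53 1146] [0.4783 0.2964] -61.4 [85.6 17.9]
190 [  0  56  35  68 676] [0.4928 0.425 ] -6.9 [45.8 26.1]
190 [171  77  66  42 792] [0.5027 0.2923] -61.0 [55.9 14.7]
190 [ 146  101  101   53 1135] [0.4782 0.2966] -61.4 [85.2 17.9]
```

```bash
python3 -m jog '[{"claw":1,"travel":[0,0,4],"turn":0},{"claw":1,"travel":[0,0,2.2],"turn":0},{"claw":1,"travel":[0,0,0],"turn":0},{"claw":0.3,"travel":[0,0,0],"turn":0},{"claw":0.3,"travel":[0,0,0],"turn":0},{"claw":0.3,"travel":[0,0,0],"turn":0},{"claw":0.3,"travel":[0,0,0],"turn":0},{"claw":0.3,"travel":[0,0,0],"turn":0},{"claw":0.3,"travel":[0,0,0],"turn":0}]'; python3 -m jog '[{"claw":0.3,"travel":[0,0,-2],"turn":0},{"claw":0.3,"travel":[0,0,-4],"turn":0},{"claw":0.3,"travel":[0,0,-4],"turn":0},{"claw":0.3,"travel":[0,0,0],"turn":-7},{"claw":0.3,"travel":[0,0,0],"turn":-7},{"claw":0.3,"travel":[0,0,0],"turn":-6.6},{"claw":0.3,"travel":[0,0,0],"turn":0}]'
python3 - <<'E'
from meas import *
import pickle
st();v=cam("wrist");cv2.imwrite("pics/w16.png",v[0]);pickle.dump(v,open("w16.pkl","wb"))
# in-hand far end: compare with w4 along centre column, pixel edge profile
for n in("w4","w16"):
    im,K,T=pickle.load(open(n+".pkl","rb"))
    g=cv2.cvtColor(im,cv2.COLOR_BGR2HSV)
    print(n,[(r,g[r,284].tolist()) for r in range(168,204,3)])
p=np.array(get_obs()["eef_pos"])
c,s=np.cos(np.radians(26.2)),np.sin(np.radians(26.2))
for n,(x,y) in dict(bay1=(.0275,0),bay2=(.0275,-.0745)).items():
    q=np.array([.5101+c*x-s*y,.3716+s*x+c*y,.0335]);print(n,q,tool(q-p))
E
```

```text
t: 47.12
eef_pos: [0.4105, 0.2243, 0.0287]
orientation: [3.136, 0.151, -0.007]
contact_force: [-0.8, -0.7, 4.8]
width: 0.58
grip_force: 30.0
t: 48.0
eef_pos: [0.4105, 0.2242, 0.1281]
orientation: [3.06, 0.707, -0.009]
contact_force: [-0.5, -0.8, -0.0]
width: 0.581
grip_force: 30.0
t 48.00 pos [0.4105 0.2242 0.1281] toolx yaw 26.0 z [-0.0057 -0.0018 -1.    ] F [-0.528  -0.8182 -0.0243] w 0.581 g 30.0
w4 [(168, [110, 3, 237]), (171, [105, 2, 240]), (174, [120, 2, 241]), (177, [110, 3, 240]), (180, [98, 4, 244]), (183, [17, 73, 132]), (186, [19, 75, 225]), (189, [22, 69, 232]), (192, [21, 72, 231]), (195, [22, 66, 235]), (198, [21, 71, 233]), (201, [22, 72, 236])]
w16 [(168, [19, 91, 174]), (171, [19, 91, 176]), (174, [18, 89, 181]), (177, [18, 77, 109]), (180, [17, 88, 200]), (183, [18, 92, 203]), (186, [19, 81, 216]), (189, [19, 77, 221]), (192, [19, 76, 202]), (195, [18, 88, 208]), (198, [19, 87, 211]), (201, [19, 77, 221])]
bay1 [0.5348 0.3837 0.0335] [18.2049 -8.8935  9.3677]
bay2 [0.5677 0.3169 0.0335] [18.2348 -1.4435  9.3624]
```

```bash
python3 -m jog '[{"claw":0.3,"travel":[4.6,-0.36,0],"turn":0},{"claw":0.3,"travel":[4.6,-0.36,0],"turn":0},{"claw":0.3,"travel":[4.5,-0.36,0],"turn":0},{"claw":0.3,"travel":[4.4,-0.36,0],"turn":-0.2},{"claw":0.3,"travel":[0,0,3],"turn":0},{"claw":0.3,"travel":[0,0,0],"turn":0},{"claw":0.3,"travel":[0,0,0],"turn":0}]'
python3 - <<'E'
from meas import *
st();print(tool(np.array([.567,.3166,.0335])-get_obs()["eef_pos"]))
E
```

```text
t: 48.92
eef_pos: [0.5665, 0.3171, 0.0981]
orientation: [3.059, 0.714, -0.008]
contact_force: [-0.2, 0.5, 0.6]
width: 0.575
grip_force: 30.0
t 48.92 pos [0.5665 0.3171 0.0981] toolx yaw 26.3 z [-0.0049 -0.0019 -1.    ] F [-0.248   0.4836  0.6444] w 0.575 g 30.0
[0.0567 0.0693 6.4552]
```

```bash
python3 -m jog '[{"claw":0.3,"travel":[0.05,0.07,3],"turn":0},{"claw":0.3,"travel":[0,0,2],"turn":0},{"claw":0.3,"travel":[0,0,1],"turn":0},{"claw":0.3,"travel":[0,0,0.4],"turn":0},{"claw":0.3,"travel":[0,0,0],"turn":0}]'; python3 -m jog '[{"claw":0.75,"travel":[0,0,0],"turn":0},{"claw":0.75,"travel":[0,0,0],"turn":0},{"claw":0.75,"travel":[0,0,0],"turn":0},{"claw":0.75,"travel":[0,0,-3],"turn":0},{"claw":0.75,"travel":[0,0,-5],"turn":0},{"claw":1,"travel":[0,0,-5],"turn":0},{"claw":1,"travel":[-5,0,-5],"turn":0},{"claw":1,"travel":[-5,0,-5],"turn":0},{"claw":1,"travel":[0,0,0],"turn":0},{"claw":1,"travel":[0,0,0],"turn":0}]'; python3 ab.py w17 | head -8;python3 - <<'E'
from meas import *
print(tool(np.array([.4,.12,.25])-get_obs()["eef_pos"]))
E
```

```text
t: 49.55
eef_pos: [0.5675, 0.3167, 0.0339]
orientation: [3.059, 0.715, -0.007]
contact_force: [-0.9, -0.1, -0.3]
width: 0.579
grip_force: 30.0
t: 50.8
eef_pos: [0.4898, 0.2772, 0.2523]
orientation: [3.058, 0.713, -0.007]
contact_force: [0.7, 0.2, -0.3]
width: 1.0
grip_force: 0.0
t 50.80 pos [0.4898 0.2772 0.2523] toolx yaw 26.3 z [-0.0038 -0.0023 -1.    ] F [ 0.6883  0.217  -0.2836] w 1.000 g 0.0
60 [ 139   87   45   71 2759] [0.5026 0.4516] 25.9 [89.6 54.9]
60 [ 261   87   41   70 1495] [0.5693 0.3176] 26.2 [88.  54.7]
60 [154 176  80  11 687] [0.4522 0.388 ] -63.8 [109.4  18.5]
60 [ 156  177  140   24 1387] [0.4612 0.3469] -63.8 [190.9  36.1]
120 [ 139   87   45   71 2759] [0.5026 0.4516] 25.9 [89.6 54.9]
120 [ 261   87   41   70 1495] [0.5693 0.3176] 26.2 [88.  54.7]
120 [154 176  80  11 687] [0.4522 0.388 ] -63.8 [109.4  18.5]
[-15.001   10.1328   0.2366]
```

```bash
python3 -m jog '[{"claw":1,"travel":[-3.75,2.53,0],"turn":0},{"claw":1,"travel":[-3.75,2.53,0],"turn":0},{"claw":1,"travel":[-3.75,2.53,0],"turn":0},{"claw":1,"travel":[-3.75,2.53,0],"turn":0},{"claw":1,"travel":[0,0,0],"turn":9.2},{"claw":1,"travel":[0,0,0],"turn":9.2},{"claw":1,"travel":[0,0,0],"turn":9.2},{"claw":1,"travel":[0,0,0],"turn":0},{"claw":1,"travel":[0,0,0],"turn":0}]'
python3 - <<'E'
from meas import *
import pickle
st();v=cam("wrist");cv2.imwrite("pics/w18.png",v[0]);pickle.dump(v,open("w18.pkl","wb"));im,K,T=v
q=[(.4227+sx*.045,.1207+sy*.0275,.018) for sx in(-1,1) for sy in(-1,1)]
print([np.round(proj(p,K,T)) for p in q])
hs=cv2.cvtColor(im,cv2.COLOR_BGR2HSV)
for y in range(165,290,4): print(y,"".join("#" if (hs[y,x,0]>=19 and hs[y,x,1]<97 and hs[y,x,2]>50) else "." for x in range(220,350,2)))
E
```

```text
t: 51.98
eef_pos: [0.3996, 0.1207, 0.2525]
orientation: [3.14, -0.031, -0.009]
contact_force: [0.5, 0.6, 0.4]
width: 0.995
grip_force: 0.0
t 51.98 pos [0.3996 0.1207 0.2525] toolx yaw -1.1 z [-0.006  -0.0014 -1.    ] F [0.455  0.5693 0.3517] w 0.995 g 0.0
[array([302., 208.]), array([262., 209.]), array([302., 139.]), array([259., 140.])]
165 ......#.......##.....#####################.#.##.#.###.###.#..###.
169 #.....##.....###.#...##################...#...#####.#.#...#..####
173 #........###.#.####.#####################.#.#.###....#...#.###..#
177 ##.#....######.####..#####################..##.#.........######..
181 #####....##.######.#.#####################...##.#.##..###########
185 ...#..#...##..#.#..#.###########################..############...
189 .##.###..##.#....#..###############################.###.#########
193 ##########################################.#.#########.##.##.#...
197 #.#####.###.#####...#..#..#..#.###########...#############...##..
201 ..#########.#....###..##.##.##..####.#.####...####..#..#.##.##...
205 ..################.###.#...#.#..######...####...#...##.
[... 780 characters left out ...]

253 #.###..######..##.###.#####################.######........#..###.
257 #################################################################
261 #################################################################
265 #################################################################
269 #################################################################
273 #################################################################
277 #################################################################
281 #################################################################
285 #################################################.###############
289 #################################################################
```

```bash
python3 - <<'E'
from meas import *
import pickle
im,K,T=pickle.load(open("w18.pkl","rb"));hs=cv2.cvtColor(im,cv2.COLOR_BGR2HSV)
print([(r,np.median(hs[r,270:296],0).astype(int).tolist()) for r in range(126,158,2)])
E
python3 -m jog '[{"claw":1,"travel":[2.3,0,4],"turn":0},{"claw":1,"travel":[0,0,5],"turn":0},{"claw":1,"travel":[0,0,5],"turn":0},{"claw":1,"travel":[0,0,3],"turn":0},{"claw":1,"travel":[0,0,0],"turn":0},{"claw":1,"travel":[0,0,0],"turn":0}]'
```

```text
[(126, [19, 90, 197]), (128, [19, 90, 200]), (130, [19, 90, 199]), (132, [18, 90, 198]), (134, [18, 90, 198]), (136, [18, 90, 199]), (138, [18, 91, 199]), (140, [19, 87, 199]), (142, [21, 75, 231]), (144, [21, 72, 233]), (146, [21, 74, 232]), (148, [21, 75, 231]), (150, [22, 73, 234]), (152, [21, 73, 233]), (154, [21, 73, 233]), (156, [21, 75, 230])]
t: 52.78
eef_pos: [0.4223, 0.1202, 0.0837]
orientation: [3.14, -0.034, -0.006]
contact_force: [0.2, -0.3, 0.5]
width: 1.001
grip_force: 0.0
```

```bash
python3 -m jog '[{"claw":1,"travel":[0,0,3.5],"turn":0},{"claw":1,"travel":[0,0,2],"turn":0},{"claw":1,"travel":[0,0,0],"turn":0},{"claw":0.3,"travel":[0,0,0],"turn":0},{"claw":0.3,"travel":[0,0,0],"turn":0},{"claw":0.3,"travel":[0,0,0],"turn":0},{"claw":0.3,"travel":[0,0,0],"turn":0},{"claw":0.3,"travel":[0,0,0],"turn":0},{"claw":0.3,"travel":[0,0,0],"turn":0}]'; python3 -m jog '[{"claw":0.3,"travel":[0,0,-2],"turn":0},{"claw":0.3,"travel":[0,0,-4],"turn":0},{"claw":0.3,"travel":[0,0,-4],"turn":0},{"claw":0.3,"travel":[0,-3,0],"turn":0},{"claw":0.3,"travel":[0,0,0],"turn":-9.1},{"claw":0.3,"travel":[0,0,0],"turn":-9.1},{"claw":0.3,"travel":[0,0,0],"turn":-9.1},{"claw":0.3,"travel":[0,0,0],"turn":0}]'
python3 - <<'E'
from meas import *
import pickle
st();v=cam("wrist");pickle.dump(v,open("w19.pkl","wb"));g=cv2.cvtColor(v[0],cv2.COLOR_BGR2HSV)
print([(r,np.median(g[r,270:296],0).astype(int).tolist()) for r in range(165,204,3)])
p=np.array(get_obs()["eef_pos"])
c,s=np.cos(np.radians(26.2)),np.sin(np.radians(26.2))
q=np.array([.5101+c*.0275,.3716+s*.0275,.0335]);print(q,tool(q-p))
E
```

```text
t: 53.9
eef_pos: [0.4216, 0.1196, 0.0282]
orientation: [3.139, -0.036, -0.007]
contact_force: [0.3, 0.1, 5.1]
width: 0.584
grip_force: 29.9
t: 54.9
eef_pos: [0.4222, 0.1496, 0.1276]
orientation: [3.061, 0.704, -0.009]
contact_force: [-0.8, 0.8, -0.2]
width: 0.58
grip_force: 29.9
t 54.90 pos [0.4222 0.1496 0.1276] toolx yaw 25.9 z [-0.0058 -0.0016 -1.    ] F [-0.8163  0.7542 -0.1735] w 0.580 g 29.9
[(165, [18, 91, 209]), (168, [18, 90, 209]), (171, [18, 92, 212]), (174, [18, 92, 211]), (177, [18, 82, 123]), (180, [18, 83, 202]), (183, [22, 69, 241]), (186, [22, 66, 243]), (189, [22, 65, 243]), (192, [22, 67, 242]), (195, [22, 69, 241]), (198, [22, 70, 240]), (201, [22, 66, 244])]
[0.5348 0.3837 0.0335] [ 20.3818 -16.1732   9.3096]
```

```bash
python3 -m jog '[{"claw":0.3,"travel":[4.08,-3.23,0],"turn":0},{"claw":0.3,"travel":[4.08,-3.23,0],"turn":0},{"claw":0.3,"travel":[4.08,-3.23,0],"turn":0},{"claw":0.3,"travel":[4.08,-3.23,0],"turn":0},{"claw":0.3,"travel":[4.08,-3.23,0],"turn":-0.3},{"claw":0.3,"travel":[0,0,3],"turn":0},{"claw":0.3,"travel":[0,0,0],"turn":0},{"claw":0.3,"travel":[0,0,0],"turn":0}]'
python3 - <<'E'
from meas import *
st();print(tool(np.array([.5345,.3839,.0335])-get_obs()["eef_pos"]))
E
```

```text
t: 55.95
eef_pos: [0.535, 0.3838, 0.0974]
orientation: [3.058, 0.713, -0.008]
contact_force: [-0.2, 0.2, 0.3]
width: 0.577
grip_force: 29.9
t 55.95 pos [0.535  0.3838 0.0974] toolx yaw 26.2 z [-0.0047 -0.0024 -1.    ] F [-0.1801  0.1933  0.2641] w 0.577 g 29.9
[-0.0031 -0.0331  6.3889]
```

```bash
python3 -m jog '[{"claw":0.3,"travel":[0,-0.03,3],"turn":0},{"claw":0.3,"travel":[0,0,2],"turn":0},{"claw":0.3,"travel":[0,0,1],"turn":0},{"claw":0.3,"travel":[0,0,0.4],"turn":0},{"claw":0.3,"travel":[0,0,0],"turn":0}]'; python3 -m jog '[{"claw":0.64,"travel":[0,0,0],"turn":0},{"claw":0.64,"travel":[0,0,0],"turn":0},{"claw":0.64,"travel":[0,0,0],"turn":0},{"claw":0.64,"travel":[0,0,-2],"turn":0},{"claw":0.64,"travel":[0,0,-4],"turn":0},{"claw":0.64,"travel":[0,0,-5],"turn":0},{"claw":1,"travel":[-5,0,-5],"turn":0},{"claw":1,"travel":[-5,0,-5],"turn":0},{"claw":1,"travel":[0,0,0],"turn":0},{"claw":1,"travel":[0,0,0],"turn":0}]'; python3 ab.py w20 | head -6
python3 - <<'E'
from meas import *
s=cam("scene");im,K,T=s
Rg=R.from_euler('z',2.1,degrees=True).as_matrix();g=np.array([.5455,.0495,0])
# rod / knob check: dark knob centroid vs prediction at foot 31 mm (knob centre z .148); ball at level
m=(im[180:225,295:325].max(2)<70).astype(np.uint8);n,_,st_,ce=cv2.connectedComponentsWithStats(m)
print([ce[i]+[295,180] for i in range(1,n) if st_[i][4]>15],[proj(g+[0,0,z],K,T) for z in(.146,.148,.150)])
t=cam("top");tm=(t[0][170:220,315:375].max(2)<75).astype(np.uint8);n,_,st_,ce=cv2.connectedComponentsWithStats(tm)
print([(ce[i]+[315,170],st_[i][4]) for i in range(1,n) if st_[i][4]>5])
for q in(0,.7,.8,.9):
    th=np.radians(52)-q;print(q,proj(g+Rg@np.array([-.012,-.036-.062*np.cos(th),.1025+.062*np.sin(th)]),*t[1:]))
E
```

```text
t: 56.58
eef_pos: [0.5347, 0.3847, 0.0333]
orientation: [3.059, 0.715, -0.007]
contact_force: [0.2, -0.3, -0.3]
width: 0.581
grip_force: 29.9
t: 57.82
eef_pos: [0.4572, 0.3454, 0.2324]
orientation: [3.058, 0.714, -0.005]
contact_force: [1.6, 0.1, -1.1]
width: 0.994
grip_force: 0.0
t 57.83 pos [0.4572 0.3454 0.2324] toolx yaw 26.3 z [-0.0029 -0.0017 -1.    ] F [ 1.5682  0.1328 -1.0629] w 0.994 g 0.0
60 [ 197   85   44   75 2651] [0.5028 0.4509] 26.3 [89.5 54.8]
60 [ 259   85   44   53 1416] [0.5468 0.3913] 26.3 [63.2 55.1]
60 [340  85  28  28 474] [0.5977 0.3207] -63.8 [38.  34.3]
120 [ 197   85   44   75 2651] [0.5028 0.4509] 26.3 [89.5 54.8]
120 [ 259   85   44   53 1416] [0.5468 0.3913] 26.3 [63.2 55.1]
[array([311.5455, 200.    ])] [array([311.7968, 200.1045]), array([311.812 , 199.5441]), array([311.8272, 198.9829])]
[(array([326.9   , 193.1571]), np.int32(70)), (array([357. , 197.8]), np.int32(10))]
0 [351.7284 194.2914]
0.7 [357.2124 196.0198]
0.8 [357.2009 196.3507]
0.9 [356.9889 196.6926]
```

```bash
python3 -m jog '[{"claw":1,"travel":[-3,5,-4],"turn":0},{"claw":1,"travel":[-2,5,-4],"turn":0},{"claw":1,"travel":[0,5,-2],"turn":0},{"claw":1,"travel":[0,0,0],"turn":0},{"claw":1,"travel":[0,0,0],"turn":0}]' >/dev/null
python3 - <<'E'
from meas import *
im,K,T=cam("wrist");st()
m=cv2.inRange(cv2.cvtColor(im,cv2.COLOR_BGR2HSV),(15,25,60),(30,120,255));m[285:]=0
c,s=np.cos(np.radians(26.2)),np.sin(np.radians(26.2))
tr=np.array([.5101,.3716])
poly=np.array([proj([*(tr+np.array([c*x-s*y,s*x+c*y])),.011],K,T) for x,y in[(-.0835,-.109),(.0835,-.109),(.0835,.109),(-.0835,.109)]]).astype(np.int32)
k=np.zeros_like(m);cv2.fillPoly(k,[poly],255);m&=k
for q in cv2.findContours(cv2.morphologyEx(m,cv2.MORPH_OPEN,np.ones((5,5))),0,1)[0]:
    if cv2.contourArea(q)>300:
        ce,a,sz=rect(q,.022,K,T);d=ce-tr;print("tray xy mm",np.round([(c*d[0]+s*d[1])*1e3,(-s*d[0]+c*d[1])*1e3],1),"%.1f"%(a-26.2),np.round(sz,1))
E
```

```text
t 58.65 pos [0.478  0.2005 0.3237] toolx yaw 26.4 z [-0.0068 -0.0011 -1.    ] F [ 0.1856 -0.7205 -0.7023] w 0.997 g 0.0
tray xy mm [-54.1  -2.1] -89.9 [191.  37.]
tray xy mm [ 28.2 -75.8] 0.6 [90.7 56. ]
tray xy mm [28.2 -1.2] 1.4 [91.  59.5]
tray xy mm [28.2 70.2] -0.1 [90.7 61.4]
```

All four pieces lie flat in their bays at full size. The rod is unchanged and the lever is level. Handing in.

```bash
python3 -c "
from cell import job_done
print(job_done())"
```

```text
the job is handed in; nothing more can be done
None
```

The job is handed in: the rod was lowered onto the strip and locked with the lever level, and the strip is back in its long bay with the three blanks each in a short bay. My last camera check showed every piece flat and in place and the rod setting unchanged. The hand-in returned no verdict.

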